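Stocktake of archive cartridges on the sloped stand

ROBOT

A 6-joint arm with a two-finger parallel gripper is mounted at the origin on the work surface. World frame = base frame: x ahead of the robot, y to its left, z up, the work surface at z = 0. Lengths are in mm, angles in rad, forces in N, time in s.
With the tool pointing down it reaches from about 350 to 975 mm from the base axis. Payload 7.1 kg.
Tool frame: the origin (TCP) lies at the very end of the fingers, on their centre line; the grasp point (between the pads) lies 19 mm behind it (ctrl.grasp_offset is the distance from the TCP to the grasp point, in mm); z points along the fingers, y is the line along which they close (so a half turn about z gives the same grasp; the last joint's range is limited). The gripper opens to 88 mm and grips with 3 to 60 N. Pads are 20 mm wide; open, the fingers measure 115 mm over their backs; the gripper's body (75 mm by 178 mm) begins 61 mm behind the grasp point.
Start: joints at [-1.342, 0.423, 1.63, -0, 1.089, -0.019], TCP at [153.314, -605.887, 222.675] pointing down, gripper open.
Joint ranges: [-3, 3], [-0.9, 2.11], [0.09, 2.58], [-1.31, 4.45], [0.11, 2.69], [-2.54, 2.54]. Speed limits (rad/s): [2.39, 2.39, 3.01, 3.14, 3.14, 3.14].

INTERFACE

Orientations are given as a rotation vector (axis times angle).
In Python, from workcell import ctrl, viewer, ticket, models gives the robot as it stands.
- The arm moves only by the tool play_rows, never from a script. Its arguments are lists of equal length, an entry for each row: "dp": the shift along the world's x, y, z in mm, a list of three; "yaw": the turn about the world's z in degrees. In form: {"dp": [[tx, ty, tz], ...], "yaw": [yaw, ...]}. A call has 1 to 8 rows; each row shifts and turns the commanded pose from where the row before left it; what a row does not reach is not made up. A row lasts 1/12 s, in which the tool goes at most 41.7 mm and 7.16 degrees, less where a joint would pass 70% of its speed; a pose out of reach is approached as far as the arm can. A call is refused whole if a number of a shift passes 41.7 or a number of a turn 7.16, either way. A call with a gripper value outside its range is refused whole. "gripper" is the closure, from 0 (fully open) to 1 (shut), set as the call begins (left out, the last holds). The fingers move at their own pace and stop on an object; the grip force is fixed at half the most. Time passes only in rows, so rows that do not move let the fingers close. It gives the time, the measured TCP pose, the force, the opening and the grip force at its end, in the units of the state.
- ctrl.get_obs(): the state, without advancing time (a new reading comes with each control period).
- viewer.get_image(name): name is "scene" or "top" or "wrist"; returns a dict with "pixels" (400x640x3 uint8, red, green, blue), "range_z" (400x640 float32, mm along the optical axis (not along the pixel's ray), 0 where there is no reading), "fx", "fy", "cx", "cy" (pixels), "T" (4x4, takes a point from camera to world coordinates); the wrist camera has in their place "hand_eye" (4x4, takes a point from camera to tool coordinates, whose origin is the TCP and whose axes are the flange's). Camera axes: x right, y up, looking along -z (the intrinsics and any distortion apply to the point x, -y, -z); pixel columns grow to the right and rows downward; lengths in mm; the calibration is good to about 2 mm. A picture is of the moment at which its call begins: read the wrist's pose just before it.
- ticket.close_job(): hands the job in; it is judged then, once.
Trained networks look in a picture, given as the dict that the camera call returned (one of the last four; its "shot" number tells which), for a name from the list of things; names that differ only in an ending like _2 or _b are one class to them, and where a whole thing is asked for, a point or a joint stands for the part that bears it (a point fixed in the world has none). Each returns a list of dicts, best first, with "conf" (0 to 1); they miss things now and then, are a little off and sometimes report something else, mostly with a low value. They report only what shows in the picture. A call takes as long as a camera call. They do not tell look-alikes from the thing itself.
- models.look_for(picture, name): "bbox" ([centre column, centre row, width, height] in pixels, round what is visible of it).
- models.landmark_of(picture, name): "location" ([column, row] in pixels: a listed point, or the origin of a listed thing).
The state is a dict: "t": time; "qpos": joint angles; "qvel": joint speeds; "joint_torque": joint torques, N m; "ee_pos": TCP position; "orientation": TCP orientation; "ft_force": force on the tool from outside, world axes, zero at the start; "moment": the same for the moment, N m; "width": finger opening in mm; "grasp_force": force on a finger pad.
Only numpy, scipy, OpenCV 4.12 (cv2) and the standard library are available. Lean on these libraries where they do the work, as an engineer would, in place of code of your own. Each camera call takes 0.05 s, during which the arm holds its last target. There are 200 camera calls.

TASK

Take every data cartridge out of the tray and lay it on the sloped stand, face out with its barcode end uppermost, flat, square, and down against the bottom lip. With all of them there, take the scanner and hold its beam steady for about a second, squarely on the barcode of each one, in the order red, yellow, green, blue (skip any not present); then stand the scanner upright, wholly on its charging pad, and return the cartridges to lie flat, face up in the tray. Do not knock the scanner over or shift the stapler, mug or card box.

Things in the scene. Friction and masses are not known exactly. Their poses are not given: they have to be found in the camera images.
- red: red data cartridge, a slab 76 mm long (its x) by 44 mm wide (its y) by 20 mm thick (its z), 120 g; origin at the centre of its underside, z out of its face. A white barcode label (32 by 36 mm) lies on the face at the +x end, a grey patch at the -x end. At the start it lies face up in the tray, or is absent (state None).
- red_label (a point): centre of the red cartridge's barcode label, on its face, 18 mm towards its +x end from the centre and 20 mm above its underside; axes as the cartridge's
- yellow: yellow data cartridge, a slab 76 mm long (its x) by 44 mm wide (its y) by 20 mm thick (its z), 120 g; origin at the centre of its underside, z out of its face. A white barcode label (32 by 36 mm) lies on the face at the +x end, a grey patch at the -x end. At the start it lies face up in the tray, or is absent (state None).
- yellow_label (a point): centre of the yellow cartridge's barcode label, on its face, 18 mm towards its +x end from the centre and 20 mm above its underside; axes as the cartridge's
- green: green data cartridge, a slab 76 mm long (its x) by 44 mm wide (its y) by 20 mm thick (its z), 120 g; origin at the centre of its underside, z out of its face. A white barcode label (32 by 36 mm) lies on the face at the +x end, a grey patch at the -x end. At the start it lies face up in the tray, or is absent (state None).
- green_label (a point): centre of the green cartridge's barcode label, on its face, 18 mm towards its +x end from the centre and 20 mm above its underside; axes as the cartridge's
- blue: blue data cartridge, a slab 76 mm long (its x) by 44 mm wide (its y) by 20 mm thick (its z), 120 g; origin at the centre of its underside, z out of its face. A white barcode label (32 by 36 mm) lies on the face at the +x end, a grey patch at the -x end. At the start it lies face up in the tray, or is absent (state None).
- blue_label (a point): centre of the blue cartridge's barcode label, on its face, 18 mm towards its +x end from the centre and 20 mm above its underside; axes as the cartridge's
- stand: fixed sloped stand, 360 mm wide, 95 mm high, its face rising away from the robot; origin on the desk below the lip's inner edge at mid width, x away from the robot, z up. Three cartridges fit side by side (with room for fingers, centres 110 mm apart).
- stand_face: the stand's sloped face, 35 degrees from level; origin on the face at the lip's inner foot, mid width, 25 mm above the desk; x up the slope (110 mm long), y left along the lip, z out of the face. Lip 8 mm thick, standing 12 mm out; end cheeks 10 mm out, 350 mm apart. A seated cartridge's origin is at x 38 mm, z 0 here. Friction may stop it sliding by itself.
- scanner: black scanner, 250 g; origin at the centre of its foot's underside, z up. Foot 80 mm across, 12 high; neck 28; block head 80 long, 40 wide (y), 36 thick, pointing to +x and 45 degrees down, its centre 12 mm ahead of and 100 above the origin, its top 141 above. Grip the head's flat sides from above (along y), tips at 85 mm or higher.
- beam: red window at the front of the scanner's head, 40 mm ahead of and 72 mm above the scanner's origin; x is the beam, forward and 45 degrees down, y as the scanner's. It reads a label 40 to 130 mm out along the beam, centred within about 10 mm of it, faced within about 28 degrees of square.
- pad: fixed round charging pad, 120 mm across and 6 mm high, grey with a green light; origin at the centre of its underside. The scanner stands on it at the start (underside 6 mm above the desk).
- tray: fixed shallow black tray with a cork floor, on the desk to the left; 268 by 268 mm outside, 260 inside, floor 4 mm thick, rim 11 mm above the desk; origin at the centre of its underside, z up. Two by two cartridges fit with room for fingers (centres 130 mm apart along x, 116 along y).
- stapler: red and black stapler 130 by 32 by 45 mm, bystander; origin at the centre of its underside
- mug: blue mug 80 mm across, 95 mm high, bystander; origin at the centre of its underside
- cardbox: grey steel card-index box 120 by 110 by 116 mm, bystander; origin at the centre of its underside
Things that resemble listed ones, but are neither listed nor needed, are in the scene too. What is shaped like the scanner but purple is not meant.

How it is judged:
By the outcome, as a careful person would: the job done as asked, in the order asked, and still so for the second after the job is handed in, with the robot touching nothing.
Of red, yellow, green, blue only 2 to 3 are there at a start; the rules pass over those that are not, and their reading is None.
At some moment in a run one of red, yellow, green, blue may be knocked a few centimetres aside while the robot is not near it.
It also fails if it takes over 210 s, if anything falls off the work surface, if the arm or the gripper's body presses on something with over 40 N, if the wrist force passes 120 N, or if a joint passes its speed limit or range.

## Working session

There is one attempt and no reset: what is moved stays moved. The work goes in short steps, Python scripts to look and compute and a tool call to move; the robot and the scene stay as the last step left them, time stands still between calls to the robot, and variables do not carry over. Pictures are saved under pics/ and viewed, at most 14 in all, crops included, and the job is handed in when it is done.

Besides the shell and the picture viewer there is one more tool, called after "Request:" in YAML: its name, and indented under it one key for each argument. play_rows: Moves the arm, as the interface text tells. Its arguments: {"type":"object","properties":{"dp":{"type":"array"},"yaw":{"type":"array"},"gripper":{"type":"number"}},"required":["dp","yaw"]}

```bash
ls; mkdir -p pics
cat > h.py <<'E'
import numpy as np, cv2
from scipy.spatial.transform import Rotation as R
from workcell import ctrl, viewer, ticket, models
def T_of(im):
    if "T" in im: return np.array(im["T"])
    o=ctrl.get_obs(); M=np.eye(4); M[:3,:3]=R.from_rotvec(o["orientation"]).as_matrix(); M[:3,3]=o["ee_pos"]
    return M@np.array(im["hand_eye"])
def ray(im,u,v):
    T=T_of(im); d=np.array([(u-im["cx"])/im["fx"],-(v-im["cy"])/im["fy"],-1.0])
    return T[:3,3],T[:3,:3]@d
def at_z(im,u,v,z):
    p,d=ray(im,u,v); return p+d*(z-p[2])/d[2]
def cloud(im):
    v,u=np.mgrid[0:400,0:640]; z=im["range_z"]; 
    P=np.stack([(u-im["cx"])/im["fx"]*z,-(v-im["cy"])/im["fy"]*z,-z],-1)
    T=T_of(im); return P@T[:3,:3].T+T[:3,3]
def save(im,name,crop=None,s=1):
    a=im["pixels"][...,::-1]
    if crop: a=a[crop[1]:crop[3],crop[0]:crop[2]]
    cv2.imwrite("pics/"+name,cv2.resize(a,None,fx=s,fy=s,interpolation=cv2.INTER_CUBIC))
E
cat > s1.py <<'E'
from h import *
for c in ["top","scene"]:
    im=viewer.get_image(c); save(im,c+"0.png"); C=cloud(im)
    print(c,{k:im[k] for k in im if k not in("pixels","range_z","T")}, T_of(im)[:3,3].round())
    for n in ["red","yellow","green","blue","stand","scanner","pad","tray","stapler","mug","cardbox"]:
        r=models.landmark_of(im,n)[:3]; b=models.look_for(im,n)[:3]
        print(n,[(np.round(x["location"]).tolist(),round(x["conf"],2),at_z(im,*x["location"],0).round().tolist()[:2]) for x in r],[(np.round(x["bbox"]).tolist(),round(x["conf"],2)) for x in b])
print(ctrl.get_obs())
E
python3 s1.py
```

```text
pics
top {'fx': 472.6065671157831, 'fy': 472.6065671157831, 'cx': 319.2223766702832, 'cy': 207.59965166648806, 'shot': 1} [ 331.  -18. 1695.]
red [([212.0, 237.0], 0.49, [423.0, 391.0]), ([249.0, 232.0], 0.39, [445.0, 259.0])] [([213.0, 237.0, 18.0, 23.0], 0.79), ([226.0, 216.0, 78.0, 79.0], 0.62)]
yellow [] []
green [([345.0, 204.0], 0.61, [555.0, -84.0]), ([211.0, 199.0], 0.5, [562.0, 401.0]), ([245.0, 234.0], 0.18, [438.0, 272.0])] [([212.0, 200.0, 16.0, 25.0], 0.61)]
blue [([246.0, 233.0], 0.72, [441.0, 269.0])] [([245.0, 235.0, 12.0, 22.0], 0.55)]
stand [([345.0, 203.0], 0.67, [558.0, -84.0])] [([350.0, 193.0, 102.0, 36.0], 0.84), ([350.0, 195.0, 104.0, 37.0], 0.63), ([436.0, 229.0, 32.0, 26.0], 0.47)]
scanner [([438.0, 279.0], 0.86, [296.0, -418.0]), ([431.0, 232.0], 0.85, [462.0, -395.0])] [([441.0, 278.0, 30.0, 22.0], 0.68), ([436.0, 227.0, 29.0, 26.0], 0.6)]
pad [([432.0, 231.0], 0.62, [465.0, -397.0]), ([231.0, 214.0], 0.6, [510.0, 326.0])] [([431.0, 235.0, 29.0, 31.0], 0.58), ([318.0, 141.0, 26.0, 27.0], 0.29)]
tray [([345.0, 207.0], 0.53, [545.0, -85.0]), ([245.0, 227.0],
[... 1816 characters left out ...]
4, [779.0, 220.0])] []
{'t': 2.3, 'qpos': array([-1.34200414e+00,  4.23094143e-01,  1.62991736e+00, -1.70859174e-05,
        1.08862789e+00, -1.89917137e-02]), 'qvel': array([-0.0004268 ,  0.0014628 ,  0.0004197 , -0.0005005 ,  0.00061966,
       -0.00135954]), 'joint_torque': array([-8.00696785e-05, -5.44566000e+01, -2.74040008e+01,  6.45919167e-02,
        1.69315841e-02, -5.44425603e-06]), 'ee_pos': array([ 153.30259372, -605.87105253,  222.67188888]), 'orientation': array([-3.11746689e+00, -3.88229913e-01,  3.13347016e-05]), 'ft_force': array([ 0.66907792, -0.55295812,  0.21288677]), 'moment': array([-0.00838338, -0.01220823, -0.02750245]), 'grasp_force': 0.0, 'width': 87.67767680968959}
```

View pics/scene0.png

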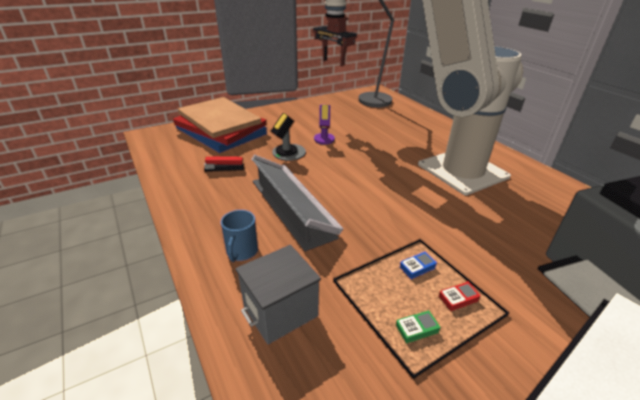

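```bash
python3 -c "
import cv2;a=cv2.imread('pics/top0.png')[110:300,170:470];cv2.imwrite('pics/top0c.png',cv2.resize(a,None,fx=2.6,fy=2.6,interpolation=cv2.INTER_CUBIC))"
```

```text
(no output)
```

View pics/top0c.png

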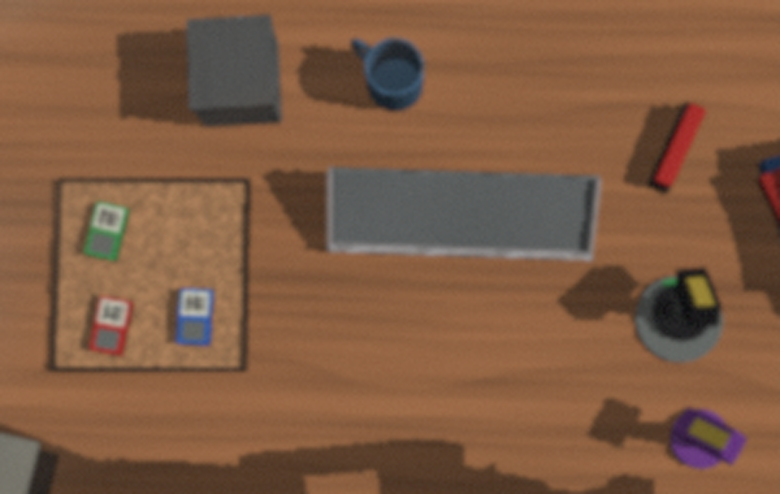

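```bash
cat >> h.py <<'E'
def carts(im,C=None,zr=(8,140),verbose=True):
    """body+label blob of each colour -> centre (visible face), yaw of long axis (deg)"""
    C=cloud(im) if C is None else C
    hsv=cv2.cvtColor(im["pixels"],cv2.COLOR_RGB2HSV); H,S,V=hsv[...,0].astype(int),hsv[...,1],hsv[...,2]
    rng={"red":(H<6)|(H>172),"green":(H>50)&(H<85),"blue":(H>108)&(H<128)}
    out={}
    for n,m in rng.items():
        m=(m&(S>130)&(V>50)&(C[...,2]>zr[0])&(C[...,2]<zr[1])).astype(np.uint8)
        k,l,st,ce=cv2.connectedComponentsWithStats(m)
        if k<2: continue
        i=1+np.argmax(st[1:,4]); out[n]=(st[i,4],l==i,ce[i])
    return out
E
cat > s2.py <<'E'
from h import *
im=viewer.get_image("top"); C=cloud(im); np.savez("top.npz",C=C,p=im["pixels"])
# stand slope
x,y,z=C[...,0],C[...,1],C[...,2]
m=(x>500)&(x<720)&(y>-290)&(y<120)&(z>30)
P=C[m]; best=None
rs=np.random.default_rng(0)
for _ in range(300):
    a=P[rs.choice(len(P),3,False)]; n=np.cross(a[1]-a[0],a[2]-a[0]); L=np.linalg.norm(n)
    if L<100: continue
    n/=L; q=abs((P-a[0])@n)<2.5
    if best is None or q.sum()>best.sum(): best=q
Q=P[best]; c=Q.mean(0); n=np.linalg.svd(Q-c)[2][2]; n*=np.sign(n[2])
print("slope c",c.round(1),"n",n.round(3),"tilt",np.degrees(np.arccos(n[2])).round(1),"yaw",np.degrees(np.arctan2(-n[1],-n[0])).round(2),len(Q),len(P))
for nm,M in [("stand z>12",(x>480)&(x<740)&(y>-320)&(y<150)&(z>12)),("tray",(x>350)&(x<680)&(y>150)&(y<480)&(z>8)&(z<40))]:
    B=C[M]; r=cv2.minAreaRect(B[:,:2].astype(np.float32)); print(nm,r, B.min(0).round(),B.max(0).round())
print(len(P))
for k,(a,mm,ce) in carts(im,C).items():
    B=C[mm]; print(k,a,cv2.minAreaRect(B[:,:2].astype(np.float32)),B[:,2].mean())
# pad and scanner
for nm,zz in [("foot",(12,40)),("head",(90,160)),("pad",(3,12))]:
    B=C[(x>380)&(x<560)&(y>-500)&(y<-310)&(z>zz[0])&(z<zz[1])]; print(nm,len(B),B.mean(0).round(1),B.min(0).round(),B.max(0).round())
E
python3 s2.py
```

```text
slope c [601.  -94.9  60. ] n [-0.549 -0.001  0.836] tilt 33.3 yaw 0.05 1345 2979
stand z>12 ((595.4520263671875, -99.57853698730469), (371.73956298828125, 214.98297119140625), 89.98819732666016) [ 488. -285.   12.] [703.  86. 103.]
tray ((515.12109375, 317.125), (328.9401550292969, 322.484375), 0.8427321910858154) [350. 154.   8.] [679. 478.  35.]
2979
red 266 ((597.47216796875, -536.7763671875), (145.22463989257812, 36.65658187866211), 25.89449691772461) 52.478939711420125
green 2 ((509.00567626953125, -385.58697509765625), (4.478003978729248, 0.0), 161.89227294921875) 11.853760395975769
blue 12 ((426.07403564453125, 254.93589782714844), (7.096913814544678, 28.803619384765625), 88.91897583007812) 24.956984265601267
foot 211 [ 461.  -382.5   18.5] [ 394. -439.   12.] [ 541. -339.   39.]
head 307 [ 479.1 -392.5  123.9] [ 442. -417.   90.] [ 520. -372.  150.]
pad 620 [ 460.1 -398.9    6.1] [ 381. -499.    3.] [ 559. -311.   12.]
```

Request:
play_rows:
  dp:
    - [20,30,20]
    - [20,30,20]
    - [20,30,20]
    - [20,30,20]
    - [20,30,20]
    - [20,30,20]
    - [20,30,20]
    - [20,30,20]
  yaw: [-1.8,-1.8,-1.8,-1.8,-1.8,-1.8,-1.8,-1.6]

```text
t: 3.02
ee_pos: [313.8, -364.2, 383.8]
orientation: [3.141, -0.003, 0.001]
ft_force: [0.5, 0.0, 0.8]
width: 87.7
grasp_force: 0.0
```

Request:
play_rows:
  dp:
    - [28,33,0]
    - [28,33,0]
    - [28,33,0]
    - [28,33,0]
    - [28,33,0]
    - [28,33,0]
    - [28,33,0]
    - [28,33,0]
  yaw: [0,0,0,0,0,0,0,0]

```text
t: 3.68
ee_pos: [529.9, -109.7, 382.9]
orientation: [3.141, 0.0, 0.001]
ft_force: [0.6, -0.9, 0.4]
width: 88.1
grasp_force: 0.0
```

Request:
play_rows:
  dp:
    - [0,0,0]
    - [0,0,0]
  yaw: [0,0]

```text
t: 3.85
ee_pos: [529.8, -109.9, 382.3]
orientation: [-3.142, -0.006, 0.001]
ft_force: [-0.5, -1.1, 0.6]
width: 87.9
grasp_force: 0.0
```

```bash
cat > s3.py <<'E'
from h import *
import sys
im=viewer.get_image("wrist"); C=cloud(im); np.savez(sys.argv[1]+".npz",C=C,p=im["pixels"]); save(im,sys.argv[1]+".png")
o=ctrl.get_obs(); print(o["t"],o["ee_pos"].round(1),o["orientation"].round(3),im["fx"],np.round(im["hand_eye"],2).tolist())
for uv in [(20,200),(620,200),(320,20),(320,380),(320,200)]: print(uv,C[uv[1],uv[0]].round())
E
python3 s3.py w1
```

```text
3.9 [ 529.  -111.1  382.4] [ 3.141e+00  3.000e-03 -1.000e-03] 339.0822750337695 [[-0.0, 0.96, 0.27, 73.42], [1.0, 0.0, -0.0, -1.13], [-0.0, 0.27, -0.96, -163.05], [0.0, 0.0, 0.0, 1.0]]
(20, 200) [460. 363.  24.]
(620, 200) [ 465. -583.   35.]
(320, 20) [ 725. -114.    2.]
(320, 380) [  91. -116.    1.]
(320, 200) [ 455. -115.    1.]
```

View pics/w1.png

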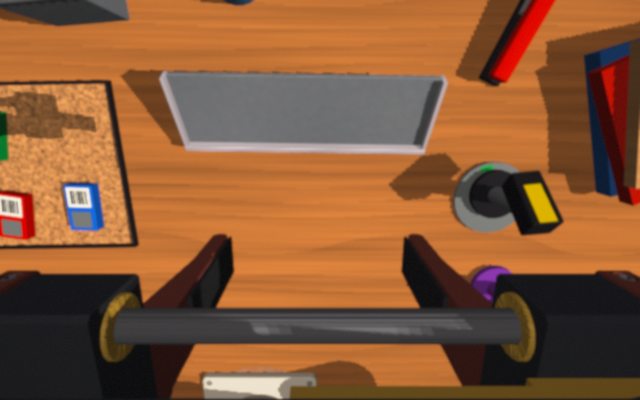

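```bash
cat > s4.py <<'E'
from h import *
d=np.load("w1.npz"); C,p=d["C"],d["p"]
# slope interior
Q=C[95:138,205:405].reshape(-1,3); c=np.median(Q,0); A=np.c_[Q[:,:2],np.ones(len(Q))]
s=np.linalg.lstsq(A,Q[:,2],rcond=None)[0]; print("z=ax+by+c",s.round(3),"tilt",np.degrees(np.arctan(s[0])),"yaw",np.degrees(np.arctan2(s[1],s[0])))
x0=np.median(Q[:,0]-(Q[:,2]-25)/np.tan(np.radians(35))); print("x0",x0)
im={"fx":339.082,"fy":339.082}
# cheek/lip pixel corners -> nearby cloud
for nm,(u,v) in dict(lipL=(188,150),lipR=(425,152),topL=(163,73),topR=(445,77),lipM=(306,151)).items():
    W=C[v-2:v+3,u-3:u+4].reshape(-1,3); print(nm,W[np.argmax(W[:,2])].round(1),np.median(W,0).round(1))
g=p.astype(int).mean(2)
for col in (230,270,310,350,390): print(col,g[140:160,col].round().astype(int).tolist())
for row in (100,110,120,130): print(row,g[row,165:200].astype(int).tolist(),g[row,415:445].astype(int).tolist())
H=C[150:240,500:570]; k=H[...,2]>75; print("head",H[k].mean(0).round(1),H[k].min(0).round(),H[k].max(0).round())
E
python3 s4.py
```

```text
z=ax+by+c [ 7.85000e-01 -1.40000e-02 -4.09761e+02] tilt 38.1374489684165 yaw -1.0455510692942112
x0 550.3216924155029
lipL [544.2  86.1  35.5] [537.   94.2   1.5]
lipR [ 541.7 -270.    34.9] [ 536.  -282.6    1.2]
topL [641.8  82.9  91.7] [645.9  85.6  86.3]
topR [ 637.6 -268.1   92.8] [ 643.2 -272.    83.5]
lipM [543.  -90.2  35.2] [539.7 -93.   31.9]
230 [117, 130, 155, 173, 182, 183, 190, 201, 198, 185, 175, 156, 137, 125, 122, 122, 120, 121, 122, 121]
270 [113, 117, 136, 159, 174, 178, 179, 186, 188, 185, 177, 165, 150, 133, 122, 119, 118, 118, 119, 120]
310 [110, 112, 123, 145, 165, 173, 176, 183, 194, 190, 178, 165, 147, 130, 121, 118, 117, 117, 118, 118]
350 [112, 113, 117, 133, 157, 175, 180, 179, 182, 188, 186, 179, 168, 151, 130, 120, 116, 118, 117, 116]
390 [115, 115, 117, 126, 146, 167, 179, 182, 188, 196, 194, 186, 172, 154, 135, 121, 118, 118, 119, 116]
100 [79, 103, 139, 165, 175, 176, 169, 163, 156, 146, 129, 116, 111, 110, 110, 111, 111, 111, 112, 112, 112, 112, 113, 112, 112, 111, 111, 112, 112, 111, 113, 112, 113, 112, 113] [116, 116, 116, 116, 114, 115, 113, 112, 
[... 399 characters left out ...]
21, 120, 121]
120 [63, 64, 62, 63, 64, 64, 64, 67, 80, 113, 146, 168, 174, 170, 163, 157, 148, 133, 120, 113, 113, 112, 112, 112, 112, 112, 113, 113, 113, 113, 114, 114, 114, 114, 114] [114, 115, 116, 113, 106, 91, 74, 62, 61, 60, 59, 59, 63, 67, 77, 100, 133, 162, 171, 165, 148, 130, 121, 119, 120, 119, 119, 119, 119, 120]
130 [73, 71, 73, 71, 73, 72, 73, 72, 72, 72, 72, 75, 90, 121, 152, 169, 172, 167, 160, 154, 143, 127, 117, 114, 114, 113, 113, 114, 115, 115, 115, 115, 114, 115, 114] [110, 95, 78, 64, 60, 61, 61, 60, 60, 63, 69, 83, 110, 143, 166, 172, 166, 151, 138, 133, 134, 134, 134, 133, 134, 134, 133, 133, 134, 134]
head [ 485.5 -385.8  123.8] [ 442. -417.   75.] [ 603. -110.  545.]
```

Request:
play_rows:
  dp:
    - [-8,40,-10]
    - [-8,40,-10]
    - [-8,40,-10]
    - [-8,40,-10]
    - [-8,40,-10]
    - [-8,40,-10]
    - [-8,40,-10]
    - [-8,40,-10]
  yaw: [0,0,0,0,0,0,0,0]

```text
t: 4.57
ee_pos: [464.8, 205.8, 303.3]
orientation: [3.142, -0.004, 0.001]
ft_force: [-0.1, 1.5, 0.3]
width: 87.6
grasp_force: 0.0
```

Request:
play_rows:
  dp:
    - [-5,38,-10]
    - [-5,38,-10]
    - [0,30,-5]
    - [0,0,0]
    - [0,0,0]
  yaw: [0,0,0,0,0]

```text
t: 4.98
ee_pos: [455.4, 311.4, 278.0]
orientation: [3.141, 0.001, -0.001]
ft_force: [0.1, -0.3, 0.1]
width: 87.7
grasp_force: 0.0
```

```bash
python3 s3.py w2
```

```text
5.0333 [455.6 310.5 278.2] [ 3.141e+00 -1.000e-03 -1.000e-03] 339.0822750337695 [[-0.0, 0.96, 0.27, 73.42], [1.0, 0.0, -0.0, -1.13], [-0.0, 0.27, -0.96, -163.05], [0.0, 0.0, 0.0, 1.0]]
(20, 200) [441. 608. 115.]
(620, 200) [409. -96.   1.]
(320, 20) [627. 308.   6.]
(320, 380) [116. 307.   1.]
(320, 200) [411. 308.   5.]
```

View pics/w2.png

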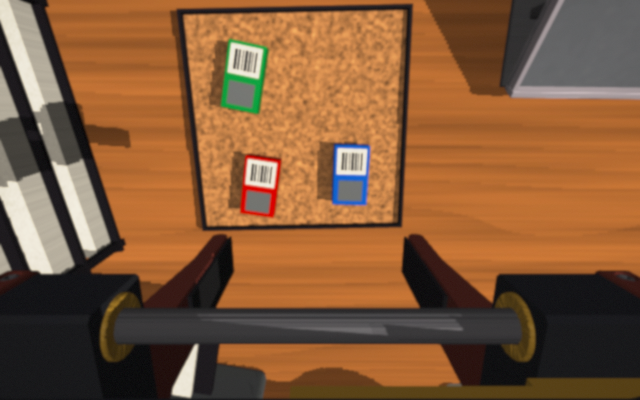

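```bash
cat >> h.py <<'E'
def flat(im,z=24,minpx=60):
    hsv=cv2.cvtColor(im["pixels"],cv2.COLOR_RGB2HSV); H,S,V=hsv[...,0].astype(int),hsv[...,1],hsv[...,2]
    rng={"red":(H<5)|(H>174),"green":(H>50)&(H<85),"blue":(H>106)&(H<128)}
    res={}
    for n,m in rng.items():
        m=(m&(S>140)&(V>90)).astype(np.uint8); k,l,st,ce=cv2.connectedComponentsWithStats(m)
        for i in range(1,k):
            if st[i,4]<minpx or st[i,1]>250: continue
            q=np.argwhere(l==i)[:,::-1]; P=np.array([at_z(im,u,v,z)[:2] for u,v in q],np.float32)
            (c,wh,a)=cv2.minAreaRect(P)
            if not(55<max(wh)<95 and 35<min(wh)<62): continue
            b=cv2.boxPoints((c,wh,a)); e=[b[1]-b[0],b[2]-b[1]]; L=max(e,key=np.linalg.norm); L=L*np.sign(L[0])
            res[n]=(np.round(c,1),np.round(wh,1),round(float(np.degrees(np.arctan2(L[1],L[0]))),1),ce[i].round())
            print(n,*res[n])
    return res
E
cat > s5.py <<'E'
from h import *
im=viewer.get_image("wrist"); flat(im); print(T_of(im).round(3).tolist())
for n in ("red","green","blue"):
    for q in (n,n+"_label"): print(q,[(at_z(im,*r["location"],24).round(1).tolist()[:2],round(r["conf"],2)) for r in models.landmark_of(im,q)[:2]])
C=cloud(im); print("tray",C[110,300].round(),[at_z(im,u,v,11).round()[:2].tolist() for u,v in((181,11),(411,7),(401,225),(204,228))])
E
python3 s5.py
```

```text
red [434.3 384.9] [43.6 75.5] -8.7 [259. 188.]
green [563.4 397.4] [45.5 74.3] -11.0 [244.  84.]
blue [448.2 271.3] [42.7 74.9] -1.0 [348. 179.]
[[-0.002, 0.964, 0.267, 529.175], [-1.0, -0.002, 0.0, 311.233], [0.001, -0.267, 0.964, 441.579], [0.0, 0.0, 0.0, 1.0]]
red [([436.0, 383.1], 0.76)]
red_label [([449.0, 382.4], 0.81), ([563.3, 396.6], 0.16)]
green [([562.9, 395.2], 0.64)]
green_label [([581.8, 397.9], 0.75)]
blue [([447.3, 269.4], 0.86)]
blue_label [([465.0, 272.8], 0.87), ([510.7, 335.9], 0.21)]
tray [527. 333.   5.] [[636.0, 467.0], [640.0, 205.0], [378.0, 200.0], [374.0, 465.0]]
```

Request:
play_rows:
  dp:
    - [-7,25,-30]
    - [-7,25,-30]
    - [-7.3,24.4,-30]
    - [0,0,-35]
    - [0,0,-35]
    - [0,0,-30]
    - [0,0,-20]
    - [0,0,0]
  yaw: [-3,-3,-2.7,0,0,0,0,0]

```text
t: 6.05
ee_pos: [431.9, 383.9, 64.2]
orientation: [3.127, -0.238, -0.008]
ft_force: [-0.6, 0.1, -0.0]
width: 87.7
grasp_force: 0.0
```

```bash
cat > s6.py <<'E'
from h import *
import sys
o=ctrl.get_obs(); print(o["t"],o["ee_pos"].round(1),"yaw",(R.from_rotvec(o["orientation"])*R.from_rotvec([np.pi,0,0]).inv()).as_euler("zyx",degrees=True).round(1),"w",round(o["width"],1),o["ft_force"].round(1))
flat(viewer.get_image(sys.argv[1] if len(sys.argv)>1 else "wrist"),float(sys.argv[2]) if len(sys.argv)>2 else 24)
E
python3 s6.py
```

```text
6.05 [431.9 383.9  64.2] yaw [-8.7  0.3 -0.3] w 87.7 [-0.6  0.1 -0. ]
red [434.4 387. ] [43.7 77.2] -8.7 [315. 225.]Traceback (most recent call last):
  File "s6.py", line 4, in <module>
    flat(viewer.get_image(sys.argv[1] if len(sys.argv)>1 else "wrist"),float(sys.argv[2]) if len(sys.argv)>2 else 24)
    ~~~~^^^^^^^^^^^^^^^^^^^^^^^^^^^^^^^^^^^^^^^^^^^^^^^^^^^^^^^^^^^^^^^^^^^^^^^^^^^^^^^^^^^^^^^^^^^^^^^^^^^^^^^^^^^^^
  File "h.py", line 41, in flat
    q=np.argwhere(l==i)[:,::-1]; P=np.array([at_z(im,u,v,z)[:2] for u,v in q],np.float32)
                                             ~~~~^^^^^^^^^^
  File "h.py", line 12, in at_z
    p,d=ray(im,u,v); return p+d*(z-p[2])/d[2]
        ~~~^^^^^^^^
  File "h.py", line 9, in ray
    T=T_of(im); d=np.array([(u-im["cx"])/im["fx"],-(v-im["cy"])/im["fy"],-1.0])
  File "h.py", line 6, in T_of
    o=ctrl.get_obs(); M=np.eye(4); M[:3,:3]=R.from_rotvec(o["orientation"]).as_matrix(); M[:3,3]=o["ee_pos"]
ValueError: time passes only in moves, steps and waits
```

```bash
sed -i 's/    if "T" in im: return np.array(im\["T"\])/    if "T" in im: return np.array(im["T"])\n    if "_T" in im: return im["_T"]/; s/    return M@np.array(im\["hand_eye"\])/    im["_T"]=M@np.array(im["hand_eye"]); return im["_T"]/' h.py; sed -n 1,12p h.py
```

```text
import numpy as np, cv2
from scipy.spatial.transform import Rotation as R
from workcell import ctrl, viewer, ticket, models
def T_of(im):
    if "T" in im: return np.array(im["T"])
    if "_T" in im: return im["_T"]
    o=ctrl.get_obs(); M=np.eye(4); M[:3,:3]=R.from_rotvec(o["orientation"]).as_matrix(); M[:3,3]=o["ee_pos"]
    im["_T"]=M@np.array(im["hand_eye"]); return im["_T"]
def ray(im,u,v):
    T=T_of(im); d=np.array([(u-im["cx"])/im["fx"],-(v-im["cy"])/im["fy"],-1.0])
    return T[:3,3],T[:3,:3]@d
def at_z(im,u,v,z):
```

Request:
play_rows:
  dp:
    - [2,2.5,-25]
    - [0,0,-22]
    - [0,0,-5]
  yaw: [0,0,0]

```text
t: 6.35
ee_pos: [436.2, 388.3, 15.7]
orientation: [3.132, -0.239, -0.001]
ft_force: [-0.4, -1.0, 0.3]
width: 88.1
grasp_force: 0.0
```

Request:
play_rows:
  dp:
    - [0,0,0]
    - [0,0,0]
    - [0,0,0]
    - [0,0,0]
    - [0,0,0]
    - [0,0,0]
  yaw: [0,0,0,0,0,0]
  gripper: 1

```text
t: 6.85
ee_pos: [436.5, 388.8, 17.1]
orientation: [-3.132, 0.238, -0.001]
ft_force: [-0.4, -1.1, 0.5]
width: 51.2
grasp_force: 0.6
```

Request:
play_rows:
  dp:
    - [0,0,0]
    - [0,0,0]
    - [0,0,0]
  yaw: [0,0,0]

```text
t: 7.1
ee_pos: [436.2, 388.5, 16.7]
orientation: [3.132, -0.238, -0.0]
ft_force: [-1.0, -2.5, 5.5]
width: 43.4
grasp_force: 30.0
```

Request:
play_rows:
  dp:
    - [0,0,20]
    - [0,0,40]
    - [0,0,40]
    - [8,-20,20]
    - [16,-38,0]
    - [16,-38,0]
    - [16,-38,0]
    - [16,-38,0]
  yaw: [0,0,0,1,1,1,1,1]

```text
t: 7.77
ee_pos: [508.4, 215.2, 136.5]
orientation: [-3.14, 0.099, -0.001]
ft_force: [0.8, 0.4, -1.4]
width: 43.5
grasp_force: 30.0
```

Request:
play_rows:
  dp:
    - [16,-38,0]
    - [16,-38,0]
    - [16,-38,0]
    - [16,-38,0]
    - [8,-28,0]
    - [0,0,0]
    - [0,0,0]
    - [0,0,0]
  yaw: [1,1,0.8,0,0,0,0,0]

```text
t: 8.43
ee_pos: [579.7, 36.9, 135.9]
orientation: [-3.141, 0.026, 0.001]
ft_force: [-0.1, 0.4, -1.2]
width: 43.7
grasp_force: 30.0
```

```bash
python3 s6.py wrist 130; python3 s3.py w3
```

```text
8.4333 [579.7  36.9 135.9] yaw [-0.9  0.1  0. ] w 43.7 [-0.1  0.4 -1.2]
red [579.2  38.5] [48.  70.8] -0.9 [317. 242.]
8.5333 [579.6  37.8 136.1] [-3.141e+00  2.300e-02  1.000e-03] 339.0822750337695 [[-0.0, 0.96, 0.27, 73.4], [1.0, 0.0, -0.0, -1.14], [-0.0, 0.27, -0.96, -163.05], [0.0, 0.0, 0.0, 1.0]]
(20, 200) [577. 306.   5.]
(620, 200) [ 582. -193.   48.]
(320, 20) [720.  35.   1.]
(320, 380) [372.  39.   0.]
(320, 200) [611.  37. 144.]
```

View pics/w3.png

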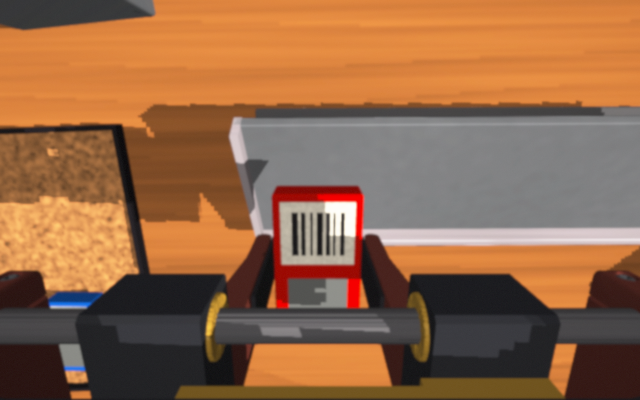

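Request:
play_rows:
  dp:
    - [3,-13,0]
    - [3,-12.5,0]
    - [0,0,-20]
    - [0,0,-20]
    - [0,0,0]
    - [0,0,0]
  yaw: [0,0,0,0,0,0]

```text
t: 9.03
ee_pos: [585.5, 10.7, 95.6]
orientation: [3.141, -0.025, -0.004]
ft_force: [0.2, 0.1, -0.9]
width: 43.8
grasp_force: 30.0
```

Request:
play_rows:
  dp:
    - [0,0,-4]
    - [0,0,-4]
    - [0,0,-4]
    - [0,0,0]
  yaw: [0,0,0,0]

```text
t: 9.37
ee_pos: [586.5, 11.2, 84.5]
orientation: [3.141, -0.024, 0.001]
ft_force: [-0.3, -0.4, 2.4]
width: 43.7
grasp_force: 30.0
```

Request:
play_rows:
  dp:
    - [0,0,-3]
    - [0,0,-3]
    - [0,0,-3]
    - [0,0,0]
  yaw: [0,0,0,0]

```text
t: 9.7
ee_pos: [585.6, 11.2, 75.6]
orientation: [3.141, -0.024, -0.001]
ft_force: [-3.6, -1.1, 4.7]
width: 43.7
grasp_force: 30.0
```

Request:
play_rows:
  dp:
    - [0,0,-3]
    - [0,0,-3]
    - [0,0,0]
  yaw: [0,0,0]

```text
t: 9.95
ee_pos: [585.8, 11.2, 69.7]
orientation: [3.141, -0.024, -0.001]
ft_force: [-2.9, 0.1, 4.3]
width: 43.7
grasp_force: 30.0
```

```bash
python3 s3.py w4
```

```text
10.0 [585.9  11.2  69.8] [ 3.141e+00 -2.400e-02 -1.000e-03] 339.0822750337695 [[-0.0, 0.96, 0.27, 73.4], [1.0, 0.0, -0.0, -1.14], [-0.0, 0.27, -0.96, -163.05], [0.0, 0.0, 0.0, 1.0]]
(20, 200) [601. 218.   6.]
(620, 200) [ 612. -140.   69.]
(320, 20) [712.   9.   1.]
(320, 380) [441.  12.   0.]
(320, 200) [618.  11.  80.]
```

View pics/w4.png

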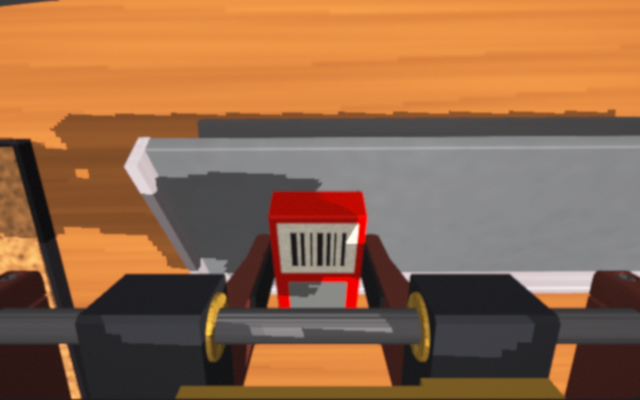

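Request:
play_rows:
  dp:
    - [0,0,-2.5]
    - [0,0,-2.5]
    - [0,0,0]
  yaw: [0,0,0]

```text
t: 10.25
ee_pos: [586.3, 11.2, 64.9]
orientation: [3.141, -0.024, 0.001]
ft_force: [-3.3, -0.0, 5.8]
width: 43.8
grasp_force: 30.0
```

Request:
play_rows:
  dp:
    - [0,0,-1.5]
    - [0,0,-1.5]
    - [0,0,0]
  yaw: [0,0,0]

```text
t: 10.5
ee_pos: [586.7, 11.2, 62.1]
orientation: [3.141, -0.025, 0.002]
ft_force: [-2.4, 0.1, 5.5]
width: 43.6
grasp_force: 30.0
```

Request:
play_rows:
  dp:
    - [0,0,-1]
    - [0,0,-1]
    - [0,0,0]
  yaw: [0,0,0]

```text
t: 10.75
ee_pos: [586.8, 11.2, 61.3]
orientation: [3.141, -0.024, 0.002]
ft_force: [-5.7, -0.4, 17.0]
width: 43.6
grasp_force: 30.0
```

```bash
cat > s7.py <<'E'
from h import *
import sys
im=viewer.get_image("wrist"); C=cloud(im); o=ctrl.get_obs(); print(o["t"],o["ee_pos"].round(1),o["ft_force"].round(1))
u0,v0,u1,v1=map(int,sys.argv[1:5]); Q=C[v0:v1,u0:u1].reshape(-1,3); 
if len(sys.argv)>5: save(im,sys.argv[5])
A=np.c_[Q[:,:2],np.ones(len(Q))]
for _ in range(3):
    s=np.linalg.lstsq(A,Q[:,2],rcond=None)[0]; e=abs(A@s-Q[:,2]); k=e<2.5*np.median(e)+.5; A,Q=A[k],Q[k]
print("tilt x",np.degrees(np.arctan(s[0])).round(1),"y",np.degrees(np.arctan(s[1])).round(1),"c",Q.mean(0).round(1),"normal height over slope",((Q[:,2]-25-np.tan(np.radians(35))*(Q[:,0]-550))*np.cos(np.radians(35))).mean().round(1))
E
python3 s7.py 284 228 348 268
```

```text
10.8 [586.8  11.2  61.3] [-5.7  0.1 15.9]
tilt x 33.3 y -0.4 c [599.1  12.9  83.2] normal height over slope 19.5
```

Request:
play_rows:
  dp:
    - [-4,0,-2.8]
    - [-4,0,-2.8]
    - [-3,0,-2.1]
    - [0,0,0]
  yaw: [0,0,0,0]

```text
t: 11.13
ee_pos: [580.5, 11.2, 56.5]
orientation: [-3.141, 0.024, -0.019]
ft_force: [-0.9, -0.1, 28.8]
width: 43.8
grasp_force: 30.0
```

Request:
play_rows:
  dp:
    - [-1.6,0,-1.1]
    - [-1.6,0,-1.1]
    - [0,0,0]
  yaw: [0,0,0]

```text
t: 11.38
ee_pos: [580.5, 11.2, 56.0]
orientation: [-3.141, 0.024, -0.028]
ft_force: [3.8, -0.4, 37.2]
width: 43.8
grasp_force: 30.0
```

```bash
python3 s7.py 284 228 348 268 w5.png
```

```text
11.4333 [580.5  11.2  55.9] [ 2.5  1.1 36.3]
tilt x 33.4 y -0.5 c [592.9  12.8  78.8] normal height over slope 19.5
```

View pics/w5.png

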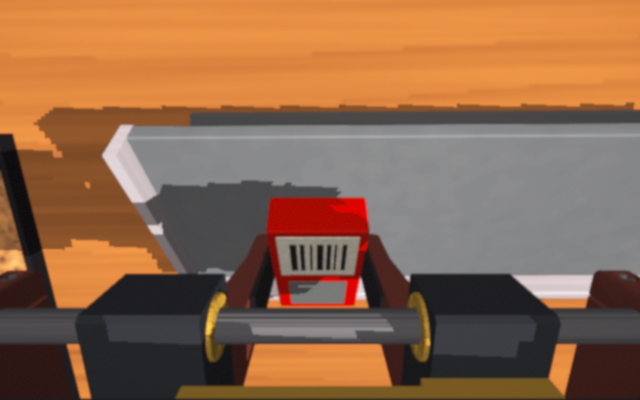

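```bash
cat > s8.py <<'E'
from h import *
import sys
im=viewer.get_image("wrist"); C=cloud(im); col=int(sys.argv[1]); o=ctrl.get_obs(); print(o["ee_pos"].round(1),o["ft_force"].round(1))
for v in range(int(sys.argv[2]),int(sys.argv[3]),4):
    p=np.median(C[v,col-6:col+7],0); dx,dz=p[0]-550,p[2]-25; c,s=np.cos(np.radians(35)),np.sin(np.radians(35))
    print(v,im["pixels"][v,col].tolist(),p.round(1),"slope x",round(dx*c+dz*s,1),"n",round(dz*c-dx*s,1))
E
python3 s8.py 318 180 310
```

```text
[580.5  11.2  56. ] [ 2.3  0.8 36.4]
180 [141, 142, 143] [623.5  11.3  75.3] slope x 89.0 n -1.0
184 [139, 140, 141] [621.4  11.4  73.9] slope x 86.6 n -0.9
188 [76, 77, 79] [619.3  11.4  72.5] slope x 84.1 n -0.8
192 [73, 74, 75] [617.1  11.4  70.9] slope x 81.3 n -0.9
196 [91, 67, 67] [614.9  11.2  69.3] slope x 78.6 n -0.9
200 [167, 13, 4] [613.6  11.5  71.8] slope x 79.0 n 1.9
204 [167, 11, 1] [612.3  11.5  73.8] slope x 79.0 n 4.2
208 [167, 8, 0] [610.9  11.5  75.7] slope x 79.0 n 6.6
212 [168, 8, 0] [609.6  11.6  77.5] slope x 78.9 n 8.8
216 [168, 10, 0] [608.2  11.6  78.9] slope x 78.6 n 10.7
220 [167, 7, 0] [607.2  11.6  81.5] slope x 79.3 n 13.5
224 [168, 7, 0] [605.8  11.6  82.6] slope x 78.8 n 15.2
228 [170, 12, 0] [604.8  11.7  85.1] slope x 79.4 n 17.8
232 [157, 15, 13] [603.1  11.7  85.2] slope x 78.0 n 18.9
236 [136, 84, 75] [600.8  11.7  83.9] slope x 75.4 n 19.1
240 [144, 138, 126] [598.7  11.7  83. ] slope x 73.1 n 19.6
244 [111, 106, 98] [596.1  11.8  81.2] slope x 70.0 n 19.6
248 [33, 31, 30] [593.7  11.8  79.8] slope x 67.3 n 19.8
252 [33, 32, 31] [590.9  11.4  77.7] slope x 63.7 n 19.7
256 [34, 33, 31] [588.3  11.9  76. ] slope x 60.6 n 19.8
260 [34, 33, 32] [585.   11.9  73.1] slope x 56.2 n 19.4
264 [34, 33, 32] [582.1  12.   71.4] slope x 52.9 n 19.6
268 [40, 38, 36] [579.2  12.   69.6] slope x 49.5 n 19.8
272 [141, 134, 122] [575.8  12.1  66.9] slope x 45.2 n 19.6
276 [122, 33, 27] [572.   12.1  63.7] slope x 40.2 n 19.1
280 [124, 39, 36] [568.6  12.2  61.4] slope x 36.1 n 19.1
284 [115, 115, 112] [565.1  12.2  59.2] slope x 31.9 n 19.3
288 [122, 123, 120] [561.8  12.3  57.3] slope x 28.2 n 19.7
292 [121, 122, 119] [557.5  12.3  53.8] slope x 22.7 n 19.3
296 [121, 121, 119] [553.5  12.4  51.1] slope x 17.8 n 19.4
300 [121, 120, 118] [549.4  12.4  48.4] slope x 12.9 n 19.5
304 [216, 55, 48] [544.3  12.5  44.3] slope x 6.4 n 19.0
308 [127, 81, 57] [607.7  11.7 150.5] slope x 119.3 n 69.7
```

Request:
play_rows:
  dp:
    - [1,0,2]
    - [0,0,0]
  yaw: [0,0]

```text
t: 11.65
ee_pos: [580.5, 11.3, 56.0]
orientation: [-3.141, 0.024, -0.024]
ft_force: [7.4, 0.9, 19.0]
width: 43.9
grasp_force: 30.0
```

```bash
python3 s8.py 555 250 306; python3 s8.py 318 200 228
```

```text
[580.5  11.3  56. ] [ 6.8  1.8 20.3]
250 [133, 134, 135] [ 575.  -121.    42.2] slope x 30.3 n -0.2
254 [134, 135, 136] [ 571.5 -123.6   39.8] slope x 26.1 n -0.2
258 [135, 135, 136] [ 567.8 -125.4   37.2] slope x 21.6 n -0.2
262 [134, 134, 136] [ 564.1 -128.1   34.7] slope x 17.1 n -0.1
266 [132, 133, 135] [ 560.2 -130.9   31.9] slope x 12.3 n -0.2
270 [133, 133, 134] [ 556.3 -133.5   29.4] slope x 7.7 n -0.0
274 [161, 156, 158] [ 552.  -135.6   26.2] slope x 2.3 n -0.1
278 [218, 203, 205] [ 550.2 -135.5   28. ] slope x 1.9 n 2.4
282 [222, 209, 211] [ 548.6 -133.5   30.3] slope x 1.9 n 5.1
286 [214, 198, 201] [ 546.9 -132.9   32.1] slope x 1.5 n 7.6
290 [220, 205, 208] [ 545.5 -131.8   34.4] slope x 1.7 n 10.3
294 [227, 216, 218] [ 542.9 -132.2   34.6] slope x -0.4 n 11.9
298 [212, 155, 127] [ 520.2 -158.5    1.2] slope x -38.1 n -2.4
302 [222, 134, 64] [ 516.9 -158.5    1.1] slope x -40.8 n -0.6
[580.4  11.3  56. ] [ 6.   0.3 19.5]
200 [167, 9, 0] [613.7  11.6  72.1] slope x 79.2 n 2.1
204 [167, 8, 0] [612.2  11.6  73.7] slope x 78.9 n 4.2
208 [170, 13, 6] [610.9  11.6  75.6] slope x 78.9 n 6.5
212 [169, 12, 3] [609.7  11.6  77.8] slope x 79.2 n 9.0
216 [168, 11, 4] [608.3  11.7  79.1] slope x 78.8 n 10.9
220 [168, 9, 0] [607.2  11.7  81.3] slope x 79.1 n 13.4
224 [169, 11, 3] [605.9  11.7  83. ] slope x 79.1 n 15.4
```

Request:
play_rows:
  dp:
    - [0,0,0]
    - [0,0,0]
    - [0,0,0]
    - [0,0,0]
    - [0,0,0]
  yaw: [0,0,0,0,0]
  gripper: 0

```text
t: 12.17
ee_pos: [572.4, 11.1, 50.9]
orientation: [-3.141, 0.025, 0.002]
ft_force: [-0.0, 0.4, -0.2]
width: 73.9
grasp_force: 0.0
```

Request:
play_rows:
  dp:
    - [0,0,20]
    - [-10,0,30]
    - [-20,0,40]
    - [-20,30,40]
    - [-20,38,40]
    - [-15,38,30]
    - [-15,38,0]
    - [-15,38,0]
  yaw: [0,0,0,0,0,0,0,0]

```text
t: 12.83
ee_pos: [472.4, 169.8, 224.5]
orientation: [-3.14, 0.027, -0.005]
ft_force: [0.1, 0.2, -0.3]
width: 88.0
grasp_force: 0.0
```

Request:
play_rows:
  dp:
    - [-15,38,0]
    - [0,38,0]
    - [0,30,0]
    - [0,0,0]
    - [0,0,0]
  yaw: [0,0,0,0,0]

```text
t: 13.25
ee_pos: [456.7, 275.7, 222.2]
orientation: [3.141, -0.02, -0.001]
ft_force: [0.7, -0.8, -0.4]
width: 88.0
grasp_force: 0.0
```

```bash
python3 s6.py; python3 s3.py w6
```

```text
13.25 [456.7 275.7 222.2] yaw [-0.7  0.  -0. ] w 88.0 [ 0.7 -0.8 -0.4]
red [579.9 -19.4] [51.6 92.5] -18.1 [609.  52.]
green [562.8 395. ] [47.2 74.4] -11.6 [200.  82.]
blue [448.4 269.9] [42.4 75. ] -1.3 [322. 189.]
13.35 [456.8 273.8 222.1] [ 3.14e+00 -2.40e-02 -2.00e-03] 339.0822750337695 [[-0.0, 0.96, 0.27, 73.4], [1.0, 0.0, -0.0, -1.14], [-0.0, 0.27, -0.96, -163.05], [0.0, 0.0, 0.0, 1.0]]
(20, 200) [438. 601.  26.]
(620, 200) [420. -81.   1.]
(320, 20) [616. 269.   6.]
(320, 380) [169. 275.   1.]
(320, 200) [432. 272.  25.]
```

View pics/w6.png

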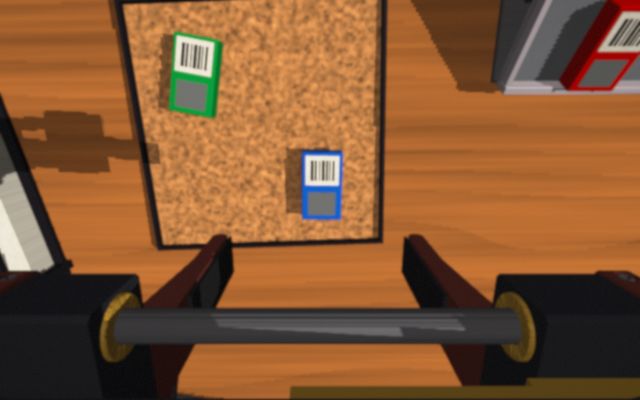

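Request:
play_rows:
  dp:
    - [26,30,-20]
    - [26,30,-20]
    - [27,31,-25]
    - [27,31,-25]
    - [0,0,-30]
    - [0,0,-30]
    - [0,0,-15]
    - [0,0,0]
  yaw: [-2.6,-2.6,-2.7,-2.7,0,0,0,0]

```text
t: 14.02
ee_pos: [550.7, 381.3, 62.7]
orientation: [3.12, -0.317, -0.01]
ft_force: [-0.2, -1.1, -0.1]
width: 88.0
grasp_force: 0.0
```

Request:
play_rows:
  dp:
    - [0,0,0]
    - [0,0,0]
  yaw: [0,0]

```text
t: 14.18
ee_pos: [554.0, 384.4, 68.7]
orientation: [-3.124, 0.316, -0.003]
ft_force: [-0.4, 0.2, 0.6]
width: 88.1
grasp_force: 0.0
```

```bash
python3 s6.py
```

```text
14.1833 [554.  384.4  68.7] yaw [-11.6  -0.1   0.1] w 88.1 [-0.4  0.2  0.6]
green [563.9 399.7] [43.1 75.8] -11.1 [296. 215.]
```

Request:
play_rows:
  dp:
    - [5,7.5,-5]
    - [5,7.8,-10]
    - [0,0,-20]
    - [0,0,-15]
    - [0,0,-6]
    - [0,0,0]
    - [0,0,0]
  yaw: [0.3,0,0,0,0,0,0]

```text
t: 14.82
ee_pos: [562.6, 399.7, 10.3]
orientation: [3.126, -0.306, -0.001]
ft_force: [0.3, -0.5, 0.4]
width: 87.7
grasp_force: 0.0
```

Request:
play_rows:
  dp:
    - [0,0,0]
    - [0,0,0]
    - [0,0,0]
    - [0,0,0]
    - [0,0,0]
    - [0,0,0]
    - [0,0,0]
    - [0,0,0]
  yaw: [0,0,0,0,0,0,0,0]
  gripper: 1

```text
t: 15.48
ee_pos: [562.8, 399.6, 11.0]
orientation: [3.126, -0.307, -0.0]
ft_force: [-0.8, -0.8, 1.9]
width: 43.7
grasp_force: 30.0
```

Request:
play_rows:
  dp:
    - [0,0,20]
    - [0,0,40]
    - [0,0,40]
    - [2,-20,30]
    - [2,-38,0]
    - [2,-38,0]
    - [2,-38,0]
    - [2,-38,0]
  yaw: [0,0,0,1,1,1,1,1]

```text
t: 16.15
ee_pos: [572.4, 226.4, 141.1]
orientation: [-3.137, 0.167, -0.0]
ft_force: [0.4, -0.3, -2.1]
width: 44.2
grasp_force: 30.0
```

Request:
play_rows:
  dp:
    - [2,-38,0]
    - [2,-38,0]
    - [2,-38,0]
    - [2,-38,0]
    - [2,-38,0]
    - [2,-38,0]
    - [2,-38,0]
    - [2,-38,0]
  yaw: [1,1,1,1,1,0.4,0,0]

```text
t: 16.82
ee_pos: [588.5, -78.0, 140.8]
orientation: [-3.141, 0.022, 0.0]
ft_force: [0.6, 0.6, -2.2]
width: 43.8
grasp_force: 30.0
```

Request:
play_rows:
  dp:
    - [0,-16,0]
    - [0,0,0]
    - [0,0,0]
  yaw: [0,0,0]

```text
t: 17.07
ee_pos: [588.5, -93.0, 140.6]
orientation: [-3.141, 0.026, 0.001]
ft_force: [-0.7, 0.6, -1.2]
width: 43.6
grasp_force: 30.0
```

Request:
play_rows:
  dp:
    - [-1,0,-25]
    - [-1,0,-20]
    - [0,0,-8]
    - [0,0,-4]
    - [0,0,-4]
    - [0,0,0]
  yaw: [0,0,0,0,0,0]

```text
t: 17.57
ee_pos: [585.8, -90.8, 79.9]
orientation: [-3.141, 0.02, 0.004]
ft_force: [-4.5, 0.8, -0.0]
width: 43.8
grasp_force: 30.0
```

Request:
play_rows:
  dp:
    - [0,0,-3]
    - [0,0,-3]
    - [0,0,-3]
    - [0,0,0]
  yaw: [0,0,0,0]

```text
t: 17.9
ee_pos: [586.5, -91.0, 71.9]
orientation: [-3.141, 0.021, 0.001]
ft_force: [-5.5, 3.1, 4.4]
width: 43.5
grasp_force: 30.0
```

Request:
play_rows:
  dp:
    - [0,0,-2.5]
    - [0,0,-2]
    - [0,0,0]
  yaw: [0,0,0]

```text
t: 18.15
ee_pos: [586.9, -91.0, 67.7]
orientation: [-3.141, 0.021, -0.0]
ft_force: [-3.9, 3.9, 5.1]
width: 43.7
grasp_force: 30.0
```

```bash
python3 s7.py 284 228 348 262
```

```text
18.2 [587.  -91.   67.7] [-4.5  3.   5.1]
tilt x 19.3 y -0.2 c [601.7 -89.3  90.4] normal height over slope 23.9
```

Request:
play_rows:
  dp:
    - [0,0,-2]
    - [0,0,-2]
    - [0,0,-1.5]
    - [0,0,0]
  yaw: [0,0,0,0]

```text
t: 18.53
ee_pos: [587.6, -91.0, 62.5]
orientation: [-3.141, 0.02, -0.002]
ft_force: [-2.4, 4.1, 5.6]
width: 43.9
grasp_force: 30.0
```

```bash
python3 s7.py 284 228 348 262
```

```text
18.5833 [587.7 -91.   62.5] [-3.   3.6  4.6]
tilt x 25.3 y -0.4 c [604.1 -89.3  89.4] normal height over slope 21.7
```

Request:
play_rows:
  dp:
    - [0,0,-1.5]
    - [0,0,-1]
    - [-3,0,-2.1]
    - [-3,0,-2.1]
    - [-2,0,-1.4]
    - [0,0,0]
  yaw: [0,0,0,0,0,0]

```text
t: 19.08
ee_pos: [580.5, -91.8, 54.7]
orientation: [3.141, -0.021, 0.006]
ft_force: [-0.3, 0.0, 5.3]
width: 44.3
grasp_force: 30.0
```

```bash
python3 s7.py 284 234 348 266;python3 s8.py 318 204 240
```

```text
19.1333 [580.5 -91.8  54.7] [-1.3 -0.3  4.5]
tilt x 29.2 y -0.4 c [594.8 -90.1  82.3] normal height over slope 21.3
[580.5 -91.8  54.7] [-2.  -1.1  5.9]
204 [13, 124, 50] [613.8 -91.4  76.6] slope x 81.8 n 5.7
208 [15, 124, 51] [612.6 -91.4  78.6] slope x 82.0 n 8.0
212 [14, 123, 49] [611.5 -91.4  80.9] slope x 82.4 n 10.5
216 [18, 126, 52] [610.2 -91.4  82.4] slope x 82.2 n 12.5
220 [17, 125, 49] [609.2 -91.3  84.8] slope x 82.8 n 15.1
224 [15, 125, 50] [608.1 -91.3  86.5] slope x 82.9 n 17.1
228 [31, 136, 61] [606.9 -91.3  88.1] slope x 82.8 n 19.0
232 [13, 98, 42] [604.8 -91.3  87.2] slope x 80.6 n 19.5
236 [150, 150, 132] [603.  -91.3  86.9] slope x 78.9 n 20.3
```

Request:
play_rows:
  dp:
    - [-1.5,0,-1.3]
    - [-1.5,0,-1.3]
    - [-1,0,-0.7]
    - [0,0,0]
  yaw: [0,0,0,0]

```text
t: 19.52
ee_pos: [577.7, -91.9, 52.2]
orientation: [3.141, -0.021, 0.009]
ft_force: [-0.0, -0.0, 8.2]
width: 43.9
grasp_force: 30.0
```

```bash
python3 s7.py 284 234 348 266;python3 s8.py 318 204 240
```

```text
19.5667 [577.8 -91.9  52.2] [-0.6  0.5  7.7]
tilt x 29.8 y -0.4 c [592.2 -90.2  80.3] normal height over slope 21.1
[577.7 -92.   52.1] [-1.2  0.8  7.8]
204 [16, 124, 52] [611.  -91.6  74.4] slope x 78.3 n 5.4
208 [17, 125, 50] [609.7 -91.5  76.2] slope x 78.3 n 7.7
212 [18, 125, 51] [608.6 -91.5  78.1] slope x 78.4 n 9.9
216 [15, 125, 50] [607.6 -91.5  80.8] slope x 79.2 n 12.6
220 [21, 126, 52] [606.3 -91.5  82.3] slope x 79.0 n 14.6
224 [18, 125, 50] [605.3 -91.5  84.2] slope x 79.2 n 16.8
228 [21, 132, 57] [604.  -91.4  85.6] slope x 79.0 n 18.7
232 [20, 104, 43] [602.2 -91.4  85.4] slope x 77.4 n 19.5
236 [136, 142, 120] [600.2 -91.4  84.6] slope x 75.3 n 20.0
```

Request:
play_rows:
  dp:
    - [0,0,0]
    - [0,0,0]
    - [0,0,0]
    - [0,0,0]
    - [0,0,10]
    - [0,0,20]
    - [0,0,20]
    - [0,0,0]
  yaw: [0,0,0,0,0,0,0,0]
  gripper: 0

```text
t: 20.28
ee_pos: [577.2, -92.6, 103.3]
orientation: [3.141, -0.022, 0.009]
ft_force: [0.7, 0.1, -0.2]
width: 87.2
grasp_force: 0.0
```

```bash
python3 s7.py 290 245 340 275 w7.png;python3 s8.py 318 220 260
```

```text
20.3333 [576.4 -92.5 101.8] [ 0.  -0.6 -0.7]
tilt x 50.8 y -0.1 c [548.1 -89.   48.2] normal height over slope 20.1
[575.4 -92.3 100.5] [-0.8  0.3  0. ]
220 [18, 15, 18] [586.  -92.1  76. ] slope x 58.7 n 21.1
224 [22, 20, 23] [582.9 -91.7  74.4] slope x 55.3 n 21.5
228 [23, 22, 22] [579.5 -91.7  71.6] slope x 50.9 n 21.2
232 [46, 43, 40] [576.4 -91.6  70. ] slope x 47.4 n 21.7
236 [132, 127, 116] [572.7 -91.6  67.4] slope x 43.0 n 21.7
240 [24, 135, 54] [569.1 -91.6  64.7] slope x 38.4 n 21.6
244 [45, 150, 69] [565.4 -91.5  62.5] slope x 34.2 n 21.9
248 [112, 113, 108] [562.1 -91.5  61.1] slope x 30.6 n 22.6
252 [114, 114, 110] [558.2 -91.4  58.6] slope x 25.9 n 22.8
256 [114, 115, 109] [554.5 -91.4  56.6] slope x 21.8 n 23.3
```

View pics/w7.png

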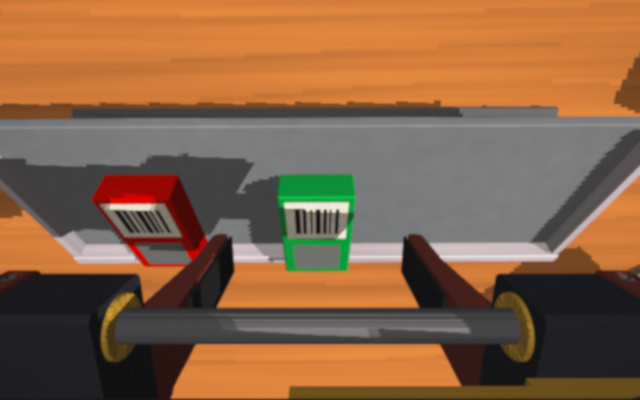

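```bash
cat > s9.py <<'E'
from h import *
import sys
# stand frame from measured: origin (550.7,-93) at lip inner, yaw -0.9
im=viewer.get_image("wrist"); C=cloud(im); o=ctrl.get_obs(); print(o["t"],o["ee_pos"].round(1),o["ft_force"].round(1))
yw=np.radians(-0.9); c,s=np.cos(np.radians(35)),np.sin(np.radians(35))
D=C-np.array([551.5,-93,25]); X=D[...,0]*np.cos(yw)+D[...,1]*np.sin(yw); Y=-D[...,0]*np.sin(yw)+D[...,1]*np.cos(yw)
S=np.stack([X*c+D[...,2]*s,Y,D[...,2]*c-X*s],-1)
b=S[(S[...,0]>20)&(S[...,0]<100)&(abs(S[...,1])<165)&(abs(S[...,2])<4)]; print("bare slope n",np.median(b[:,2]).round(2), "lip", np.median(S[(S[...,2]>3)&(S[...,2]<9)&(abs(S[...,0])<8)&(abs(S[...,1])<165)],0).round(1))
hsv=cv2.cvtColor(im["pixels"],cv2.COLOR_RGB2HSV); H,V=hsv[...,0].astype(int),hsv
hue={"red":(H<6)|(H>173),"green":(H>50)&(H<85),"blue":(H>106)&(H<128)}
for n,m in hue.items():
    m=m&(hsv[...,1]>140)&(hsv[...,2]>60)&(S[...,2]>1)&(S[...,2]<50)&(abs(S[...,1])<180)&(S[...,0]>-30)&(S[...,0]<130)
    if m.sum()<80: continue
    yc=np.median(S[m][:,1])
    F=S[(abs(S[...,1]-yc)<30)&(S[...,2]>14)&(S[...,2]<45)&(S[...,0]>-25)&(S[...,0]<125)]
    A=np.c_[F[:,:2],np.ones(len(F))]
    for _ in range(5):
        q=np.linalg.lstsq(A,F[:,2],rcond=None)[0]; e=abs(A@q-F[:,2]); k=e<max(2.5*np.median(e),.6); A,F=A[k],F[k]
    (cc,wh,a)=cv2.minAreaRect(F[:,:2].astype(np.float32)); a=a if wh[0]>wh[1] else a-90
    a=(a+90)%180-90
    print(n,len(F),"tilt-err x %.1f y %.1f"%tuple(np.degrees(np.arctan(q[:2]))),"n at lo/hi %.1f %.1f"%(q[2],q[2]+76*q[0]),"rect c",np.round(cc,1),"wh",np.round(wh,1),"yaw",round(a,1),"x",F[:,0].min().round(1),F[:,0].max().round(1))
E
python3 s9.py
```

```text
20.4333 [574.7 -92.2  99.6] [-0.2 -0.3  0. ]
bare slope n 0.08 lip [ -0.  -52.4   6. ]
red 3784 tilt-err x 0.1 y 0.5 n at lo/hi 19.7 19.8 rect c [ 38.1 104.1] wh [41.5 76.1] yaw -0.0 x 0.1 76.1
green 4378 tilt-err x -3.7 y 0.1 n at lo/hi 25.4 20.5 rect c [40.   2.5] wh [76.9 43.3] yaw 0.3 x 1.6 78.4
```

Request:
play_rows:
  dp:
    - [-7,0.5,0]
    - [-7,0.5,0]
    - [-7,0,0]
    - [0,0,0]
    - [0,0,0]
    - [0,0,0]
    - [0,0,0]
    - [0,0,0]
  yaw: [0,0,0,0,0,0,0,0]
  gripper: 1

```text
t: 21.1
ee_pos: [554.2, -91.2, 99.5]
orientation: [3.141, -0.022, 0.001]
ft_force: [-0.2, -0.4, 0.5]
width: 37.9
grasp_force: 0.0
```

Request:
play_rows:
  dp:
    - [0,0,-10]
    - [0,0,-10]
    - [0,0,-8]
    - [0,0,-4]
    - [0,0,0]
    - [0,0,0]
  yaw: [0,0,0,0,0,0]

```text
t: 21.6
ee_pos: [553.5, -91.1, 66.8]
orientation: [-3.141, 0.022, 0.002]
ft_force: [0.1, 0.2, -0.1]
width: 1.1
grasp_force: 0.0
```

Request:
play_rows:
  dp:
    - [0,0,-3]
    - [0,0,-2]
    - [0,0,0]
  yaw: [0,0,0]

```text
t: 21.85
ee_pos: [553.8, -91.2, 62.3]
orientation: [-3.141, 0.022, 0.0]
ft_force: [-0.5, 0.0, -0.0]
width: 0.8
grasp_force: 0.0
```

Request:
play_rows:
  dp:
    - [0,0,-2]
    - [0,0,-2]
    - [0,0,0]
  yaw: [0,0,0]

```text
t: 22.1
ee_pos: [554.4, -91.3, 58.8]
orientation: [3.141, -0.022, 0.002]
ft_force: [-0.6, 0.6, 4.3]
width: 0.5
grasp_force: 2.0
```

Request:
play_rows:
  dp:
    - [0,0,-2]
    - [0,0,-2]
    - [0,0,0]
  yaw: [0,0,0]

```text
t: 22.35
ee_pos: [554.8, -91.3, 57.9]
orientation: [3.141, -0.022, 0.003]
ft_force: [-10.9, 1.9, 35.4]
width: 0.4
grasp_force: 17.8
```

```bash
python3 s9.py
```

```text
22.4 [554.8 -91.3  57.9] [-10.5   2.5  35.3]
bare slope n 0.5 lip [  1.2 -54.7   6.1]
red 5753 tilt-err x 0.2 y 1.0 n at lo/hi 19.2 19.5 rect c [ 39.5 100.9] wh [35.4 76.5] yaw -0.0 x 1.2 77.7
green 5574 tilt-err x 0.1 y 0.2 n at lo/hi 20.8 20.9 rect c [45.3  2.5] wh [65.8 43.3] yaw 0.2 x 12.4 78.2
```

Request:
play_rows:
  dp:
    - [0,0,4]
    - [0,0,10]
    - [5,0,30]
    - [5,0,30]
    - [0,0,0]
  yaw: [0,0,0,0,0]
  gripper: 0

```text
t: 22.82
ee_pos: [568.1, -91.9, 134.0]
orientation: [3.14, -0.022, 0.014]
ft_force: [0.9, -0.4, 0.5]
width: 30.0
grasp_force: 0.0
```

```bash
python3 s9.py
```

```text
22.8667 [566.5 -91.6 131.7] [ 0.5 -0.1 -0. ]
bare slope n -0.52 lip [ -1.6 -49.6   6.1]
red 3276 tilt-err x 0.0 y 0.6 n at lo/hi 19.1 19.2 rect c [ 36.3 104.4] wh [42.1 76.2] yaw -0.0 x -1.8 74.4
green 3357 tilt-err x 0.1 y 0.1 n at lo/hi 19.8 19.9 rect c [37.2  2.5] wh [75.6 43.4] yaw 0.4 x -0.6 75.1
```

Request:
play_rows:
  dp:
    - [-10,20,20]
    - [-12,37,0]
    - [-12,37,0]
    - [-12,37,0]
    - [-12,37,0]
    - [-12,37,0]
    - [-12,37,0]
    - [-12,37,0]
  yaw: [0,0,0,0,0,0,0,0]

```text
t: 23.53
ee_pos: [468.1, 189.1, 147.6]
orientation: [3.141, -0.022, -0.003]
ft_force: [1.3, -0.2, -1.1]
width: 86.5
grasp_force: 0.0
```

Request:
play_rows:
  dp:
    - [-12,37,0]
    - [-12,37,-10]
    - [0,0,-25]
    - [0,0,-25]
    - [0,0,-20]
    - [0,0,0]
    - [0,0,0]
  yaw: [0,0,0,0,0,0,0]

```text
t: 24.12
ee_pos: [444.4, 261.1, 67.2]
orientation: [3.14, -0.022, -0.005]
ft_force: [-0.3, -0.0, -0.1]
width: 87.5
grasp_force: 0.0
```

```bash
python3 s6.py
```

```text
24.1167 [444.4 261.1  67.2] yaw [-0.8  0.2 -0.1] w 87.5 [-0.3 -0.  -0.1]
blue [449.7 271.9] [43.4 77.3] -1.4 [302. 220.]
```

Request:
play_rows:
  dp:
    - [3.5,5.4,-10]
    - [3.5,5.4,-10]
    - [0,0,-15]
    - [0,0,-10]
    - [0,0,-6]
    - [0,0,0]
    - [0,0,0]
  yaw: [-0.5,0,0,0,0,0,0]

```text
t: 24.75
ee_pos: [452.7, 272.5, 17.2]
orientation: [3.141, -0.036, -0.001]
ft_force: [-0.2, 0.5, 0.0]
width: 87.9
grasp_force: 0.0
```

Request:
play_rows:
  dp:
    - [0,0,0]
    - [0,0,0]
    - [0,0,0]
    - [0,0,0]
    - [0,0,0]
    - [0,0,0]
    - [0,0,0]
    - [0,0,0]
  yaw: [0,0,0,0,0,0,0,0]
  gripper: 1

```text
t: 25.42
ee_pos: [452.9, 272.6, 17.6]
orientation: [3.141, -0.036, 0.0]
ft_force: [-0.9, -0.8, 1.6]
width: 43.5
grasp_force: 30.0
```

Request:
play_rows:
  dp:
    - [0,0,20]
    - [0,0,40]
    - [0,0,40]
    - [10,-20,30]
    - [10,-38,0]
    - [10,-38,0]
    - [10,-38,0]
    - [10,-38,0]
  yaw: [0,0,0,0.4,0,0,0,0]

```text
t: 26.08
ee_pos: [502.9, 99.1, 147.8]
orientation: [-3.141, 0.024, -0.001]
ft_force: [0.2, -0.2, -1.2]
width: 44.0
grasp_force: 30.0
```

Request:
play_rows:
  dp:
    - [10,-38,0]
    - [10,-38,0]
    - [10,-38,0]
    - [10,-38,0]
    - [10,-38,0]
    - [10,-38,0]
    - [10,-38,0]
    - [10,-30,0]
  yaw: [0.8,0,0,0,0,0,0,0]

```text
t: 26.75
ee_pos: [582.8, -198.2, 147.3]
orientation: [3.141, -0.005, -0.0]
ft_force: [0.4, 1.1, -0.7]
width: 43.5
grasp_force: 30.0
```

Request:
play_rows:
  dp:
    - [2,0,0]
    - [0,0,0]
    - [0,0,0]
  yaw: [0,0,0]

```text
t: 27.0
ee_pos: [584.1, -194.8, 146.9]
orientation: [-3.141, 0.004, 0.002]
ft_force: [-0.1, 0.2, -1.1]
width: 43.5
grasp_force: 30.0
```

Request:
play_rows:
  dp:
    - [1,-1,-25]
    - [1,-1,-20]
    - [0,0,-10]
    - [0,0,-5]
    - [0,0,0]
    - [0,0,0]
  yaw: [-0.8,0,0,0,0,0]

```text
t: 27.5
ee_pos: [587.0, -196.8, 88.0]
orientation: [-3.141, 0.023, -0.0]
ft_force: [-0.2, 0.8, -0.6]
width: 44.2
grasp_force: 30.0
```

Request:
play_rows:
  dp:
    - [0,0,-4]
    - [0,0,-4]
    - [0,0,-4]
    - [0,0,-3]
    - [0,0,-3]
    - [0,0,0]
  yaw: [0,0,0,0,0,0]

```text
t: 28.0
ee_pos: [587.1, -197.3, 70.8]
orientation: [3.141, -0.025, 0.002]
ft_force: [-4.1, 2.0, 5.3]
width: 43.7
grasp_force: 30.0
```

Request:
play_rows:
  dp:
    - [0,0,-2]
    - [0,0,-2]
    - [0,0,-1.5]
    - [0,0,0]
  yaw: [0,0,0,0]

```text
t: 28.33
ee_pos: [587.6, -197.3, 65.8]
orientation: [3.141, -0.025, 0.003]
ft_force: [-3.3, 3.6, 7.7]
width: 43.9
grasp_force: 30.0
```

```bash
python3 s9.py
```

```text
28.3833 [ 587.6 -197.3   65.8] [-2.   2.7  6.3]
bare slope n 0.34 lip [ 0.7 57.   6.3]
red 3660 tilt-err x -4.7 y -0.3 n at lo/hi 27.1 20.9 rect c [ 54.5 -92.6] wh [69.6 32.2] yaw 0.1 x 19.7 89.3
green 2920 tilt-err x -0.5 y 0.1 n at lo/hi 21.4 20.7 rect c [51.2  1.9] wh [53.6 44.1] yaw 1.2 x 23.9 77.9
blue 5698 tilt-err x -4.6 y 0.2 n at lo/hi 27.7 21.7 rect c [  54.4 -102.7] wh [59.1 69.7] yaw -0.5 x 19.4 89.3
```

Request:
play_rows:
  dp:
    - [0,0,-1.5]
    - [0,0,-1.5]
    - [0,0,-1]
    - [0,0,0]
  yaw: [0,0,0,0]

```text
t: 28.72
ee_pos: [588.1, -197.3, 62.5]
orientation: [3.141, -0.025, 0.004]
ft_force: [-3.0, 3.7, 12.0]
width: 43.4
grasp_force: 30.0
```

```bash
python3 s9.py|grep -v red
```

```text
28.7667 [ 588.  -197.3   62.5] [-3.4  3.3 12.4]
bare slope n 0.34 lip [ 0.8 54.6  6.3]
green 2896 tilt-err x -0.7 y 0.1 n at lo/hi 21.6 20.6 rect c [52.   1.5] wh [52.4 44.5] yaw 1.4 x 25.3 77.8
blue 5177 tilt-err x 0.3 y 0.2 n at lo/hi 20.6 21.0 rect c [  49.4 -102.7] wh [59.4 75.3] yaw -0.1 x 11.8 87.1
```

Request:
play_rows:
  dp:
    - [-3,0,-2]
    - [-3,0,-2]
    - [-2.5,0,-1.7]
    - [0,0,0]
  yaw: [0,0,0,0]

```text
t: 29.1
ee_pos: [580.8, -198.1, 57.4]
orientation: [3.14, -0.024, 0.009]
ft_force: [-0.2, 1.6, 12.3]
width: 43.8
grasp_force: 30.0
```

Request:
play_rows:
  dp:
    - [-1.5,0,-1]
    - [0,0,0]
  yaw: [0,0]

```text
t: 29.27
ee_pos: [580.8, -198.1, 57.4]
orientation: [3.139, -0.025, 0.014]
ft_force: [1.0, 3.8, 17.4]
width: 43.8
grasp_force: 30.0
```

```bash
python3 s9.py|grep -v red
```

```text
29.3167 [ 580.8 -198.1   57.4] [ 1.2  3.1 17.1]
bare slope n 0.3 lip [ 0.8 53.1  6.4]
green 3961 tilt-err x -0.1 y 0.2 n at lo/hi 20.9 20.8 rect c [46.6  2. ] wh [63. 44.] yaw 0.5 x 14.9 78.1
blue 5252 tilt-err x 0.3 y 0.2 n at lo/hi 20.6 21.0 rect c [  41.  -103.2] wh [60.  74.9] yaw -0.4 x 3.4 78.4
```

Request:
play_rows:
  dp:
    - [0,0,0]
    - [0,0,0]
    - [0,0,0]
    - [0,0,0]
    - [0,0,10]
    - [0,0,25]
    - [0,0,25]
    - [0,0,0]
  yaw: [0,0,0,0,0,0,0,0]
  gripper: 0

```text
t: 29.98
ee_pos: [579.6, -198.4, 118.1]
orientation: [3.139, -0.025, 0.01]
ft_force: [1.3, -1.3, 1.4]
width: 87.3
grasp_force: 0.0
```

Request:
play_rows:
  dp:
    - [-10,20,20]
    - [-10,30,20]
    - [0,20,20]
    - [0,0,0]
  yaw: [0,0,0,0]

```text
t: 30.32
ee_pos: [558.0, -125.1, 176.7]
orientation: [3.141, -0.022, 0.007]
ft_force: [1.0, -0.0, -0.5]
width: 87.8
grasp_force: 0.0
```

```bash
python3 s9.py; python3 s3.py w8
```

```text
30.3667 [ 557.9 -126.4  175.2] [ 0.1 -0.5  0.7]
bare slope n -0.75 lip [  0.  -23.6   6. ]
red 2462 tilt-err x 0.2 y 0.8 n at lo/hi 18.3 18.6 rect c [ 38.6 101.2] wh [75.9 39.4] yaw 0.0 x 0.6 76.5
green 2724 tilt-err x 0.2 y 0.2 n at lo/hi 19.4 19.6 rect c [38.6  0.8] wh [76.5 43.6] yaw 0.5 x 0.4 76.7
blue 2745 tilt-err x 0.2 y 0.1 n at lo/hi 19.2 19.5 rect c [  39.7 -104.6] wh [76.  43.7] yaw 0.1 x 1.8 77.7
30.4167 [ 557.3 -127.2  173.9] [ 3.141e+00 -2.200e-02  3.000e-03] 339.0822750337695 [[-0.0, 0.96, 0.27, 73.41], [1.0, 0.0, -0.0, -1.14], [-0.0, 0.27, -0.96, -163.05], [0.0, 0.0, 0.0, 1.0]]
(20, 200) [544. 181.  -1.]
(620, 200) [ 535. -438.   -0.]
(320, 20) [ 707. -131.   -1.]
(320, 380) [ 315. -126.   -0.]
(320, 200) [ 547. -129.   28.]
```

View pics/w8.png

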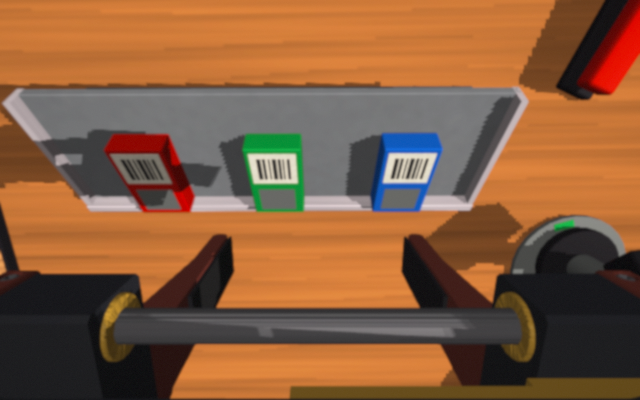

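```bash
cat > s10.py <<'E'
import numpy as np
C=np.load("w8.npz")["C"]; yw=np.radians(-0.9); c,s=np.cos(np.radians(35)),np.sin(np.radians(35))
D=C-np.array([551.5,-93,25]); X=D[...,0]*np.cos(yw)+D[...,1]*np.sin(yw); Y=-D[...,0]*np.sin(yw)+D[...,1]*np.cos(yw)
S=np.stack([X*c+D[...,2]*s,Y,D[...,2]*c-X*s],-1)
for y0 in (150,60,-50,-150):
    k=(abs(S[...,1]-y0)<18)&(S[...,2]>3)&(S[...,2]<9)&(abs(S[...,0])<8); b=(abs(S[...,1]-y0)<18)&(abs(S[...,2])<4)&(S[...,0]>20)&(S[...,0]<90); print(y0,np.median(S[k],0).round(2),np.median(S[b],0).round(2))
x,y,z=C[...,0],C[...,1],C[...,2]
C1=np.load("w1.npz")["C"]; x,y,z=C1[...,0],C1[...,1],C1[...,2]
for lo,hi in((3,9),(12,22),(105,160)):
    k=(x>380)&(x<560)&(y>-480)&(y<-320)&(z>lo)&(z<hi); B=C1[k]; print(lo,len(B),B.mean(0).round(1),B.min(0).round(),B.max(0).round())
E
python3 s10.py
```

```text
150 [ -1.01 152.45   6.12] [6.5460e+01 1.5295e+02 1.0000e-01]
60 [-0.6  60.92  6.05] [60.02 60.04 -0.16]
-50 [-5.00e-02 -5.06e+01  5.93e+00] [ 60.06 -50.16  -0.42]
-150 [   0.32 -150.45    5.91] [  61.7  -150.95   -0.72]
3 1777 [ 457.6 -377.4    6.7] [ 381. -478.    3.] [ 559. -320.    9.]
12 1180 [ 471.4 -382.8   18.7] [ 431. -421.   12.] [ 510. -356.   22.]
105 2068 [ 478.4 -390.2  127.5] [ 442. -417.  105.] [ 511. -373.  148.]
```

Request:
play_rows:
  dp:
    - [-20,-20,20]
    - [-20,-34,15]
    - [-20,-34,15]
    - [-20,-34,15]
    - [-20,-34,15]
    - [-20,-34,0]
    - [-20,-34,0]
    - [-17,-34,0]
  yaw: [0.9,0,0,0,0,0,0,0]

```text
t: 31.08
ee_pos: [398.5, -386.0, 251.5]
orientation: [-3.141, 0.002, 0.002]
ft_force: [0.4, 0.0, -1.0]
width: 87.7
grasp_force: 0.0
```

Request:
play_rows:
  dp:
    - [0,-10,0]
    - [0,0,0]
    - [0,0,0]
  yaw: [0,0,0]

```text
t: 31.33
ee_pos: [400.3, -393.9, 251.2]
orientation: [-3.14, 0.004, 0.002]
ft_force: [-0.2, 0.3, -0.2]
width: 88.0
grasp_force: 0.0
```

```bash
python3 s3.py w9
cat > s11.py <<'E'
from h import *
import sys
C=np.load(sys.argv[1])["C"]; p=np.load(sys.argv[1])["p"]; x,y,z=C[...,0],C[...,1],C[...,2]; zo=float(sys.argv[2]) if len(sys.argv)>2 else 6
reg=(x>380)&(x<580)&(y>-500)&(y<-320)
def circ(P):
    A=np.c_[2*P[:,:2],np.ones(len(P))]; q=np.linalg.lstsq(A,(P[:,:2]**2).sum(1),rcond=None)[0]; return q[:2].round(1),np.sqrt(q[2]+q[0]**2+q[1]**2).round(1)
for nm,lo,hi in (("pad",4,8),("foot",14,22)):
    k=reg&(z>lo)&(z<hi); B=C[k]; h=cv2.convexHull(B[:,:2].astype(np.float32))[:,0]; print(nm,len(B),"hullcircle",circ(h),"enc",cv2.minEnclosingCircle(h))
k=reg&(z>95)&(z<160); B=C[k]; n=np.array([0,0,0.]);
print("head",len(B),B.mean(0).round(1),"rect",cv2.minAreaRect(B[:,:2].astype(np.float32)))
# yellow patch (head back/top face) normal
hsv=cv2.cvtColor(p,cv2.COLOR_RGB2HSV); m=k&(abs(hsv[...,0].astype(int)-26)<7)&(hsv[...,1]>120); Q=C[m]; 
if len(Q)>50:
    c=Q.mean(0); v=np.linalg.svd(Q-c)[2]; nn=v[2]*np.sign(v[2][2]); print("yellow",len(Q),c.round(1),"normal",nn.round(3),"yaw of normal",np.degrees(np.arctan2(nn[1],nn[0])).round(1))
E
python3 s11.py w9.npz
```

```text
31.3833 [ 400.7 -393.   251.4] [-3.14e+00  1.00e-03  2.00e-03] 339.0822750337695 [[-0.0, 0.96, 0.27, 73.41], [1.0, 0.0, -0.0, -1.14], [-0.0, 0.27, -0.96, -163.05], [0.0, 0.0, 0.0, 1.0]]
(20, 200) [362. -14.  -1.]
(620, 200) [ 361. -774.    0.]
(320, 20) [ 567. -395.    1.]
(320, 380) [  85. -395.    0.]
(320, 200) [ 362. -395.    1.]
pad 3338 hullcircle (array([ 487. , -391.2]), np.float64(78.1)) enc ((480.4020690917969, -383.6810607910156), 93.6571273803711)
foot 724 hullcircle (array([ 471.6, -394.5]), np.float64(39.6)) enc ((471.2355041503906, -394.6160888671875), 39.88688659667969)
head 4477 [ 481.4 -393.3  127.6] rect ((482.5611572265625, -393.2255554199219), (78.13134002685547, 40.1177864074707), 5.914974689483643)
yellow 1624 [ 488.1 -392.1  128.5] normal [0.702 0.081 0.708] yaw of normal 6.6
```

View pics/w9.png

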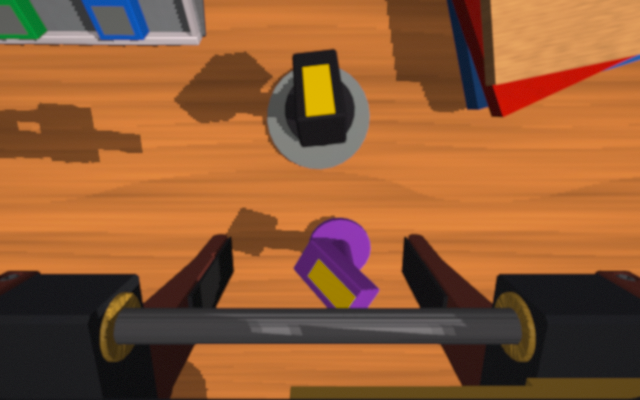

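```bash
cat > s12.py <<'E'
from h import *
d=np.load("w9.npz"); C,p=d["C"],d["p"]; hsv=cv2.cvtColor(p,cv2.COLOR_RGB2HSV); x,y,z=C[...,0],C[...,1],C[...,2]
m=((hsv[...,1]<70)&(z>2)&(z<11)&(x>380)&(x<570)&(y>-490)&(y<-310)).astype(np.uint8)
k,l,st,ce=cv2.connectedComponentsWithStats(m); i=1+np.argmax(st[1:,4]); P=C[l==i][:,:2].astype(np.float32); print(len(P),cv2.minEnclosingCircle(P), P.min(0),P.max(0))
h=cv2.convexHull(P)[:,0]; A=np.c_[2*h,np.ones(len(h))]; q=np.linalg.lstsq(A,(h**2).sum(1),rcond=None)[0]; print(q[:2],np.sqrt(q[2]+(q[:2]**2).sum()))
E
python3 s12.py
```

```text
3662 ((462.73138427734375, -391.6806945800781), 59.6757698059082) [ 403.6122  -450.97922] [ 516.0185 -333.8868]
[ 462.79335484 -392.20277043] 58.96169336508568
```

Request:
play_rows:
  dp:
    - [20,0,0]
    - [25,0,0]
    - [25,0,0]
    - [12.5,0,-5]
    - [0,0,-25]
    - [0,0,-25]
    - [0,0,0]
    - [0,0,0]
  yaw: [2,2,2,0,0,0,0,0]

```text
t: 32.05
ee_pos: [482.7, -391.9, 196.0]
orientation: [-3.134, -0.165, 0.005]
ft_force: [-0.2, -0.1, 1.3]
width: 87.6
grasp_force: 0.0
```

Request:
play_rows:
  dp:
    - [0,-0.5,-30]
    - [0,-0.5,-30]
    - [0,0,-22]
    - [0,0,-14]
    - [0,0,-6]
    - [0,0,0]
    - [0,0,0]
  yaw: [0,0,0,0,0,0,0]

```text
t: 32.63
ee_pos: [484.1, -395.2, 97.0]
orientation: [3.136, 0.164, 0.002]
ft_force: [-0.1, 0.1, -0.1]
width: 87.7
grasp_force: 0.0
```

Request:
play_rows:
  dp:
    - [0,0,0]
    - [0,0,0]
    - [0,0,0]
    - [0,0,0]
    - [0,0,0]
    - [0,0,0]
    - [0,0,0]
    - [0,0,0]
  yaw: [0,0,0,0,0,0,0,0]
  gripper: 1

```text
t: 33.3
ee_pos: [483.4, -394.7, 95.5]
orientation: [3.137, 0.164, 0.0]
ft_force: [0.0, -1.0, 0.2]
width: 40.1
grasp_force: 30.0
```

Request:
play_rows:
  dp:
    - [0,0,0]
    - [0,0,0]
  yaw: [0,0]

```text
t: 33.47
ee_pos: [483.4, -394.7, 95.5]
orientation: [-3.137, -0.164, -0.0]
ft_force: [-0.4, -0.7, 0.4]
width: 39.9
grasp_force: 30.0
```

Request:
play_rows:
  dp:
    - [0,0,5]
    - [0,0,15]
    - [0,0,25]
    - [0,0,25]
    - [0,10,10]
    - [0,25,0]
    - [-8,32,0]
    - [-10,32,0]
  yaw: [0,0,0,0,-2,-2,-2,-0.6]

```text
t: 34.13
ee_pos: [465.3, -294.9, 175.8]
orientation: [3.141, -0.021, 0.001]
ft_force: [0.4, 0.2, -1.5]
width: 39.4
grasp_force: 30.0
```

Request:
play_rows:
  dp:
    - [-12,34,0]
    - [-12,34,0]
    - [-12,34,0]
    - [-12,34,0]
    - [-12,34,0]
    - [-5,34,0]
    - [0,34,0]
    - [0,30,0]
  yaw: [0,0,0,0,0,0,0,0]

```text
t: 34.8
ee_pos: [399.3, -26.0, 175.8]
orientation: [-3.141, 0.017, 0.0]
ft_force: [0.4, -0.4, -1.6]
width: 40.1
grasp_force: 30.0
```

Request:
play_rows:
  dp:
    - [0,25,0]
    - [0,15,0]
    - [0,0,0]
    - [0,0,0]
  yaw: [0,0,0,0]

```text
t: 35.13
ee_pos: [400.2, 12.8, 175.7]
orientation: [3.141, -0.013, -0.0]
ft_force: [-0.4, 0.2, -2.4]
width: 39.8
grasp_force: 30.0
```

```bash
python3 s3.py w10
cat > s13.py <<'E'
from h import *
import sys
C=np.load("w10.npz")["C"]; p=np.load("w10.npz")["p"]; o=ctrl.get_obs(); print(o["ee_pos"].round(1))
hsv=cv2.cvtColor(p,cv2.COLOR_RGB2HSV); z=C[...,2]
m=(abs(hsv[...,0].astype(int)-26)<7)&(hsv[...,1]>120)&(z>120); Q=C[m]; c=Q.mean(0); v=np.linalg.svd(Q-c)[2]; nn=v[2]*np.sign(v[2][2]); print(len(Q),c.round(1),(c-o["ee_pos"]).round(1),nn.round(3),"yaw",np.degrees(np.arctan2(nn[1],nn[0])).round(1),"elev",np.degrees(np.arcsin(nn[2])).round(1))
E
python3 s13.py
```

```text
35.1833 [400.3  12.2 175.6] [ 3.141 -0.015  0.   ] 339.0822750337695 [[-0.0, 0.96, 0.27, 73.41], [1.0, 0.0, -0.0, -1.14], [-0.0, 0.27, -0.96, -163.05], [0.0, 0.0, 0.0, 1.0]]
(20, 200) [386. 316.   5.]
(620, 200) [ 379. -299.    1.]
(320, 20) [542.  10.  34.]
(320, 380) [157.  12.   1.]
(320, 200) [431.  12. 181.]
[400.3  12.2 175.6]
9329 [415.6   8.6 240.4] [15.3 -3.5 64.7] [-0.989  0.052  0.139] yaw 177.0 elev 8.0
```

```bash
sed -i 's/&(z>120); Q/\&(z>170)\&(z<225)\&(np.arange(400)[:,None]<262)\&(abs(np.arange(640)[None]-319)<45); Q/' s13.py; python3 s13.py
python3 - <<'E'
import cv2;a=cv2.imread('pics/w10.png')[80:300,170:470];cv2.imwrite('pics/w10c.png',cv2.resize(a,None,fx=2,fy=2))
E
```

```text
[400.3  12.2 175.6]
2428 [417.2  13.2 195.8] [17.   1.  20.2] [ 0.713 -0.004  0.701] yaw -0.3 elev 44.5
```

View pics/w10c.png

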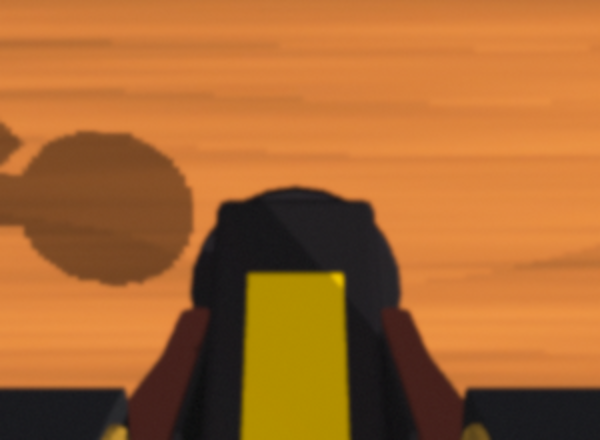

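Request:
play_rows:
  dp:
    - [20,0,0]
    - [25,0,0]
    - [25,-1,-8]
    - [20,0,-10]
    - [13,0,-10]
    - [0,0,0]
    - [0,0,0]
    - [0,0,0]
  yaw: [0,0,0,0,0,0,0,0]

```text
t: 35.85
ee_pos: [502.2, 10.6, 147.5]
orientation: [3.141, -0.018, -0.002]
ft_force: [-0.5, -0.3, -2.0]
width: 40.0
grasp_force: 30.0
```

```bash
python3 s9.py; python3 s3.py w11 | head -1
```

```text
35.9 [502.4  10.7 147.8] [-0.1 -0.1 -2.4]
bare slope n 0.83 lip [ 1.4 31.1  6.2]
red 4737 tilt-err x 0.2 y 0.2 n at lo/hi 20.8 21.1 rect c [ 39.7 105.9] wh [75.6 43.7] yaw 0.2 x 1.8 77.5
green 4389 tilt-err x 0.3 y -0.3 n at lo/hi 20.8 21.2 rect c [40.1  4.8] wh [76.1 40.6] yaw 0.0 x 2.0 78.2
blue 3106 tilt-err x 0.5 y -1.2 n at lo/hi 18.4 19.0 rect c [ 40.6 -96.1] wh [76.6 32. ] yaw 0.3 x 2.3 78.9
35.95 [502.5  10.9 147.9] [ 3.142 -0.017 -0.   ] 339.0822750337695 [[-0.0, 0.96, 0.27, 73.4], [1.0, 0.0, -0.0, -1.14], [-0.0, 0.27, -0.96, -163.05], [0.0, 0.0, 0.0, 1.0]]
```

View pics/w11.png

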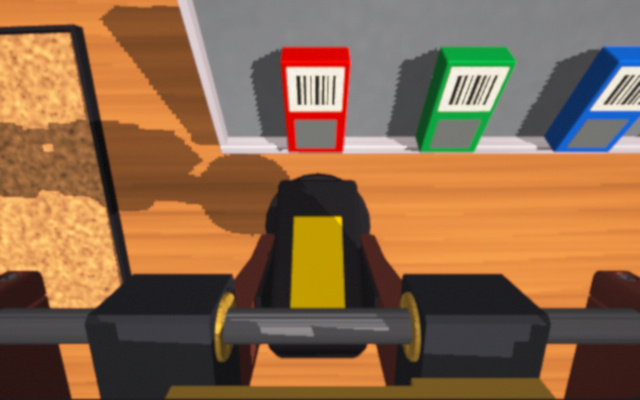

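Request:
play_rows:
  dp:
    - [0.5,1.5,0]
    - [0,0,0]
    - [0,0,0]
    - [0,0,0]
    - [0,0,0]
    - [0,0,0]
    - [0,0,0]
    - [0,0,0]
  yaw: [0,0,0,0,0,0,0,0]

```text
t: 36.62
ee_pos: [503.9, 12.9, 147.5]
orientation: [-3.142, 0.016, 0.0]
ft_force: [0.6, -0.2, -3.3]
width: 39.9
grasp_force: 30.0
```

Request:
play_rows:
  dp:
    - [0,0,0]
    - [0,0,0]
    - [0,0,0]
    - [0,0,0]
    - [0,0,0]
    - [0,0,0]
    - [0,0,0]
    - [0,0,0]
  yaw: [0,0,0,0,0,0,0,0]

```text
t: 37.28
ee_pos: [503.9, 12.8, 147.6]
orientation: [-3.142, 0.017, -0.0]
ft_force: [-0.2, 0.6, -2.2]
width: 40.0
grasp_force: 30.0
```

Request:
play_rows:
  dp:
    - [0,0,0]
    - [0,-20,0]
    - [0,-30,0]
    - [-1,-30,0]
    - [0,-21,0]
    - [0,0,0]
    - [0,0,0]
    - [0,0,0]
  yaw: [0,0,0,0,0,0,0,0]

```text
t: 37.95
ee_pos: [502.7, -87.8, 147.4]
orientation: [-3.141, 0.017, 0.001]
ft_force: [0.1, -0.3, -2.9]
width: 39.5
grasp_force: 30.0
```

```bash
python3 s9.py
```

```text
38.0 [502.7 -87.5 147.5] [-0.6 -0.6 -1.7]
bare slope n 0.49 lip [  1.1 -23.7   6.1]
red 4540 tilt-err x 0.2 y 0.5 n at lo/hi 20.0 20.2 rect c [ 39.4 104.9] wh [75.5 42.5] yaw 0.1 x 1.7 77.1
green 4678 tilt-err x 0.2 y 0.2 n at lo/hi 20.6 20.8 rect c [40.   2.7] wh [75.4 43.5] yaw 0.5 x 2.2 77.7
blue 4330 tilt-err x 0.2 y -0.5 n at lo/hi 19.4 19.6 rect c [  40.3 -100.2] wh [76.2 39.1] yaw 0.2 x 2.2 78.3
```

Request:
play_rows:
  dp:
    - [0,-2.5,0]
    - [0,0,0]
    - [0,0,0]
    - [0,0,0]
    - [0,0,0]
    - [0,0,0]
    - [0,0,0]
    - [0,0,0]
  yaw: [0,0,0,0,0,0,0,0]

```text
t: 38.67
ee_pos: [502.9, -90.6, 147.5]
orientation: [3.142, -0.016, 0.0]
ft_force: [-0.3, -0.5, -2.4]
width: 40.1
grasp_force: 30.0
```

Request:
play_rows:
  dp:
    - [0,0,0]
    - [0,0,0]
    - [0,0,0]
    - [0,0,0]
    - [0,0,0]
    - [0,0,0]
    - [0,0,0]
    - [0,0,0]
  yaw: [0,0,0,0,0,0,0,0]

```text
t: 39.33
ee_pos: [502.8, -90.7, 147.5]
orientation: [-3.142, 0.017, 0.0]
ft_force: [-0.4, -0.8, -3.2]
width: 39.7
grasp_force: 30.0
```

Request:
play_rows:
  dp:
    - [0,0,0]
    - [0,-22,0]
    - [0,-32,0]
    - [-1,-32,0]
    - [0,-22,0]
    - [0,0,0]
    - [0,0,0]
    - [0,0,0]
  yaw: [0,0,0,0,0,0,0,0]

```text
t: 40.0
ee_pos: [501.5, -198.2, 147.3]
orientation: [-3.141, 0.017, 0.001]
ft_force: [0.9, -0.2, -2.3]
width: 40.3
grasp_force: 30.0
```

```bash
python3 s9.py
```

```text
40.05 [ 501.6 -197.9  147.4] [-0.2 -0.6 -3.5]
bare slope n 0.36 lip [  1.3 -33.    6.1]
red 2829 tilt-err x 0.3 y 1.7 n at lo/hi 17.9 18.4 rect c [39.6 98.8] wh [32.  76.3] yaw -0.2 x 1.5 77.7
green 4340 tilt-err x 0.2 y 0.8 n at lo/hi 20.6 20.8 rect c [39.9  0.5] wh [75.7 40.2] yaw 0.1 x 2.1 77.8
blue 4715 tilt-err x 0.2 y 0.1 n at lo/hi 20.4 20.7 rect c [  40.4 -103.2] wh [75.5 43.6] yaw 0.1 x 2.6 78.1
```

Request:
play_rows:
  dp:
    - [0,0,0]
    - [0,0,0]
    - [0,0,0]
    - [0,0,0]
    - [0,0,0]
    - [0,0,0]
    - [0,0,0]
    - [0,0,0]
  yaw: [0,0,0,0,0,0,0,0]

```text
t: 40.72
ee_pos: [501.9, -198.7, 147.5]
orientation: [3.142, -0.017, 0.0]
ft_force: [-0.2, 0.1, -2.8]
width: 39.7
grasp_force: 30.0
```

Request:
play_rows:
  dp:
    - [0,0,0]
    - [0,0,0]
    - [0,0,0]
    - [0,0,0]
    - [0,0,0]
    - [0,0,0]
    - [0,0,0]
    - [0,0,0]
  yaw: [0,0,0,0,0,0,0,0]

```text
t: 41.38
ee_pos: [501.9, -198.7, 147.6]
orientation: [-3.142, 0.016, -0.0]
ft_force: [-0.2, 0.1, -2.5]
width: 39.9
grasp_force: 30.0
```

Request:
play_rows:
  dp:
    - [-15,0,10]
    - [-15,-20,10]
    - [2,-35,5]
    - [2,-35,0]
    - [0,-35,0]
    - [0,-35,0]
    - [0,-25,0]
    - [0,-9.5,0]
  yaw: [0,0,0,0,0,0,0,0]

```text
t: 42.05
ee_pos: [475.8, -396.8, 172.6]
orientation: [3.14, -0.02, 0.002]
ft_force: [-0.4, 0.3, -2.3]
width: 39.8
grasp_force: 30.0
```

Request:
play_rows:
  dp:
    - [0,0,0]
    - [0,0,-20]
    - [0,0,-20]
    - [0,0,-15]
    - [0,0,0]
    - [0,0,0]
  yaw: [0,0,0,0,0,0]

```text
t: 42.55
ee_pos: [475.5, -391.3, 116.9]
orientation: [-3.14, 0.015, 0.003]
ft_force: [0.4, 0.5, -2.2]
width: 40.0
grasp_force: 30.0
```

Request:
play_rows:
  dp:
    - [0,-1,-8]
    - [0,0,-6]
    - [0,0,-3]
    - [0,0,0]
    - [0,0,0]
  yaw: [0,0,0,0,0]

```text
t: 42.97
ee_pos: [475.9, -394.1, 100.6]
orientation: [-3.141, 0.017, 0.0]
ft_force: [-0.5, 0.3, -1.6]
width: 39.9
grasp_force: 30.0
```

Request:
play_rows:
  dp:
    - [0,0,-2]
    - [0,0,-1]
    - [0,0,0]
  yaw: [0,0,0]

```text
t: 43.22
ee_pos: [475.8, -394.2, 97.5]
orientation: [-3.141, 0.017, 0.0]
ft_force: [-0.3, -0.6, -2.5]
width: 40.0
grasp_force: 30.0
```

Request:
play_rows:
  dp:
    - [0,0,-1]
    - [0,0,-0.5]
    - [0,0,0]
  yaw: [0,0,0]

```text
t: 43.47
ee_pos: [475.8, -394.1, 95.9]
orientation: [-3.141, 0.017, 0.0]
ft_force: [-0.0, 0.1, -2.8]
width: 39.8
grasp_force: 30.0
```

Request:
play_rows:
  dp:
    - [0,0,-1]
    - [0,0,0]
  yaw: [0,0]

```text
t: 43.63
ee_pos: [476.0, -394.3, 95.5]
orientation: [3.141, -0.017, 0.0]
ft_force: [-0.6, 0.7, 2.1]
width: 39.8
grasp_force: 30.0
```

Request:
play_rows:
  dp:
    - [0,0,-1]
    - [0,0,0]
  yaw: [0,0]

```text
t: 43.8
ee_pos: [476.0, -394.3, 95.4]
orientation: [3.141, -0.017, 0.001]
ft_force: [-2.2, 2.4, 11.3]
width: 39.8
grasp_force: 30.0
```

Request:
play_rows:
  dp:
    - [0,0,0.8]
    - [0,0,0]
    - [0,0,0]
    - [0,0,0]
    - [0,0,0]
    - [0,0,0]
    - [0,0,0]
  yaw: [0,0,0,0,0,0,0]
  gripper: 0

```text
t: 44.38
ee_pos: [475.9, -394.1, 94.7]
orientation: [-3.141, 0.017, 0.0]
ft_force: [0.6, -0.7, -0.1]
width: 82.9
grasp_force: 0.0
```

Request:
play_rows:
  dp:
    - [0,0,15]
    - [0,0,35]
    - [0,0,35]
    - [-25,0,35]
    - [-35,0,35]
    - [-15,0,0]
    - [0,0,0]
    - [0,0,0]
  yaw: [0,0,0,0,0,0,0,0]

```text
t: 45.05
ee_pos: [406.7, -394.1, 243.0]
orientation: [-3.141, 0.019, -0.0]
ft_force: [-0.1, -0.0, -0.8]
width: 87.9
grasp_force: 0.0
```

```bash
python3 s3.py w12|head -1; python3 s11.py w12.npz; sed -i 's/w9.npz/w12.npz/' s12.py; python3 s12.py
```

```text
45.1 [ 407.2 -393.9  242.4] [-3.141e+00  1.800e-02  1.000e-03] 339.0822750337695 [[-0.0, 0.96, 0.27, 73.4], [1.0, 0.0, -0.0, -1.14], [-0.0, 0.27, -0.96, -163.05], [0.0, 0.0, 0.0, 1.0]]
pad 3372 hullcircle (array([ 462.8, -393.5]), np.float64(59.5)) enc ((462.8037109375, -393.65399169921875), 59.86781311035156)
foot 712 hullcircle (array([ 463.8, -393.1]), np.float64(39.6)) enc ((463.7413024902344, -393.0438232421875), 39.75962448120117)
head 4579 [ 474.6 -393.1  126.8] rect ((475.5442199707031, -393.13006591796875), (39.97769546508789, 77.55108642578125), 89.44041442871094)
yellow 1710 [ 480.6 -392.9  127.7] normal [ 0.706 -0.004  0.708] yaw of normal -0.3
3301 ((462.8074951171875, -392.84283447265625), 59.35507583618164) [ 404.1769 -451.7593] [ 515.0875 -334.1697]
[ 462.79251862 -392.94946692] 59.02593794889726
```

Request:
play_rows:
  dp:
    - [28,30,0]
    - [28,33,0]
    - [28,33,0]
    - [28,33,-20]
    - [28,33,-25]
    - [27,33,-25]
    - [0,2,-20]
    - [0,0,0]
  yaw: [0,0,0,0,0,0,0,0]

```text
t: 45.77
ee_pos: [558.4, -210.7, 157.9]
orientation: [-3.138, 0.01, 0.013]
ft_force: [-2.2, 0.3, -0.5]
width: 87.5
grasp_force: 0.0
```

Request:
play_rows:
  dp:
    - [0,0,0]
    - [0,0,0]
  yaw: [0,0]

```text
t: 45.93
ee_pos: [559.8, -214.8, 163.7]
orientation: [-3.141, 0.017, 0.001]
ft_force: [0.2, 0.3, 0.4]
width: 87.4
grasp_force: 0.0
```

```bash
python3 s9.py
```

```text
45.9833 [ 560.  -215.3  164.4] [-0.6 -0.3  0.3]
bare slope n 0.69 lip [  2.  -32.9   6. ]
red 2134 tilt-err x 0.4 y 1.3 n at lo/hi 18.7 19.2 rect c [40.3 97.7] wh [32.7 75.3] yaw -0.4 x 2.7 78.0
green 2994 tilt-err x 0.3 y 0.4 n at lo/hi 20.8 21.1 rect c [40.8  1.2] wh [76.1 44. ] yaw 0.2 x 2.9 78.9
blue 2959 tilt-err x 0.3 y 0.2 n at lo/hi 20.9 21.2 rect c [  41.3 -104.4] wh [76.1 43.4] yaw 0.1 x 3.2 79.3
```

Request:
play_rows:
  dp:
    - [7.5,9,0]
    - [7.5,8.6,-10]
    - [0,0,-25]
    - [0,0,-30]
    - [0,0,-20]
    - [0,0,-10]
    - [0,0,0]
    - [0,0,0]
  yaw: [0,0,0,0,0,0,0,0]

```text
t: 46.65
ee_pos: [575.1, -196.8, 69.0]
orientation: [-3.142, 0.017, -0.0]
ft_force: [1.1, 0.1, 0.2]
width: 87.9
grasp_force: 0.0
```

Request:
play_rows:
  dp:
    - [0,0,-7]
    - [0,0,-5]
    - [0,0,-2]
    - [0,0,0]
    - [0,0,0]
  yaw: [0,0,0,0,0]

```text
t: 47.07
ee_pos: [574.8, -196.9, 55.1]
orientation: [3.141, -0.017, 0.001]
ft_force: [-0.1, -0.8, -0.3]
width: 87.7
grasp_force: 0.0
```

Request:
play_rows:
  dp:
    - [0,0,0]
    - [0,0,0]
    - [0,0,0]
    - [0,0,0]
    - [0,0,0]
    - [0,0,0]
    - [0,0,0]
    - [0,0,0]
  yaw: [0,0,0,0,0,0,0,0]
  gripper: 1

```text
t: 47.73
ee_pos: [574.7, -196.9, 54.8]
orientation: [3.141, -0.016, 0.0]
ft_force: [-0.0, 0.7, 0.1]
width: 43.7
grasp_force: 30.0
```

Request:
play_rows:
  dp:
    - [0,0,0]
    - [5,0,10]
    - [5,0,25]
    - [0,10,30]
    - [0,20,30]
    - [0,35,0]
    - [-5,38,0]
    - [-10,38,0]
  yaw: [0,0,0,0,0,0,0,0]

```text
t: 48.4
ee_pos: [571.1, -54.8, 151.5]
orientation: [3.141, -0.019, 0.005]
ft_force: [-0.2, 0.5, -1.2]
width: 43.5
grasp_force: 30.0
```

Request:
play_rows:
  dp:
    - [-13,36,0]
    - [-13,36,0]
    - [-13,36,0]
    - [-13,36,0]
    - [-13,36,0]
    - [-13,36,0]
    - [-13,36,0]
    - [-13,36,0]
  yaw: [0,0,0,0,0,0,0,0]

```text
t: 49.07
ee_pos: [465.1, 234.1, 150.7]
orientation: [-3.141, 0.017, -0.001]
ft_force: [0.8, 0.2, -0.9]
width: 43.7
grasp_force: 30.0
```

Request:
play_rows:
  dp:
    - [-10,36,-20]
    - [0,0,-30]
    - [0,0,-30]
    - [0,0,-20]
    - [0,0,-10]
    - [0,0,0]
    - [0,0,0]
  yaw: [0,0,0,0,0,0,0]

```text
t: 49.65
ee_pos: [456.2, 267.7, 40.6]
orientation: [-3.142, 0.017, 0.0]
ft_force: [0.3, -0.3, -0.7]
width: 43.7
grasp_force: 30.0
```

```bash
python3 s7.py 284 228 348 262
```

```text
49.7 [456.8 267.9  41.2] [ 0.1  0.6 -0.7]
tilt x 34.3 y -0.5 c [471.7 269.6  64.6] normal height over slope 77.3
```

Request:
play_rows:
  dp:
    - [0,0,-5]
    - [0,0,-4]
    - [0,0,-4]
    - [0,0,-3]
    - [0,0,-3]
    - [0,0,0]
  yaw: [0,0,0,0,0,0]

```text
t: 50.2
ee_pos: [460.5, 268.6, 23.6]
orientation: [-3.138, 0.016, -0.014]
ft_force: [6.4, -3.9, 12.1]
width: 43.5
grasp_force: 30.0
```

Request:
play_rows:
  dp:
    - [0,0,-3]
    - [0,0,-3]
    - [0,0,-2]
    - [0,0,0]
  yaw: [0,0,0,0]

```text
t: 50.53
ee_pos: [461.0, 269.0, 15.9]
orientation: [-3.137, 0.016, -0.015]
ft_force: [7.5, -1.3, 11.4]
width: 43.6
grasp_force: 30.0
```

```bash
python3 s7.py 284 228 348 262
```

```text
50.5833 [460.8 269.1  15.9] [ 5.3 -1.6 10.3]
tilt x 15.0 y -0.1 c [474.2 270.8  35.7] normal height over slope 52.3
```

Request:
play_rows:
  dp:
    - [0,0,-2]
    - [0,0,-2]
    - [0,0,-1.5]
    - [0,0,0]
  yaw: [0,0,0,0]

```text
t: 50.92
ee_pos: [461.0, 269.2, 10.4]
orientation: [-3.137, 0.017, -0.015]
ft_force: [7.8, -2.1, 11.6]
width: 43.6
grasp_force: 30.0
```

Request:
play_rows:
  dp:
    - [0,0,0]
    - [0,0,0]
    - [0,0,0]
    - [0,0,0]
    - [0,0,0]
    - [0,0,15]
    - [0,0,35]
    - [0,0,35]
  yaw: [0,0,0,0,0,0,0,0]
  gripper: 0

```text
t: 51.58
ee_pos: [454.2, 266.8, 92.1]
orientation: [3.139, -0.016, -0.006]
ft_force: [0.7, 0.1, -0.7]
width: 87.4
grasp_force: 0.0
```

Request:
play_rows:
  dp:
    - [0,0,40]
    - [0,0,0]
    - [0,0,0]
  yaw: [0,0,0]

```text
t: 51.83
ee_pos: [457.1, 268.3, 134.7]
orientation: [-3.139, 0.016, -0.006]
ft_force: [0.5, 0.3, -0.9]
width: 87.9
grasp_force: 0.0
```

```bash
python3 s6.py; python3 s3.py w13|head -1
cat > s14.py <<'E'
from h import *
import sys
C=np.load(sys.argv[1])["C"]; x,y,z=C[...,0],C[...,1],C[...,2]
for a in sys.argv[2:]:
    cx,cy=map(float,a.split(",")); F=C[(abs(x-cx)<42)&(abs(y-cy)<24)&(z>15)&(z<60)]; A=np.c_[F[:,:2],np.ones(len(F))]
    for _ in range(4): q=np.linalg.lstsq(A,F[:,2],rcond=None)[0]; e=abs(A@q-F[:,2]); k=e<max(2.5*np.median(e),.6); A,F=A[k],F[k]
    print(a,len(F),"tilt",np.degrees(q[:2]).round(1),"z",F[:,2].mean().round(1))
E
python3 s14.py w13.npz 461,270
```

```text
51.8333 [457.1 268.3 134.7] yaw [-0.6 -0.2  0.1] w 87.9 [ 0.5  0.3 -0.9]
blue [468.4 269.1] [42.5 74.8] -0.4 [316. 189.]
51.9333 [455.1 267.2 131.9] [ 3.141e+00 -1.600e-02 -2.000e-03] 339.0822750337695 [[-0.0, 0.96, 0.27, 73.41], [1.0, 0.0, -0.0, -1.14], [-0.0, 0.27, -0.96, -163.05], [0.0, 0.0, 0.0, 1.0]]
461,270 3730 tilt [ 0.3 -0.2] z 24.1
```

Request:
play_rows:
  dp:
    - [6,-20,25]
    - [12,-37,5]
    - [12,-37,0]
    - [12,-37,0]
    - [12,-37,0]
    - [12,-37,0]
    - [12,-37,0]
    - [12,-37,0]
  yaw: [0,0,0,0,0,0,0,0]

```text
t: 52.6
ee_pos: [544.7, -13.3, 160.4]
orientation: [-3.141, 0.017, 0.007]
ft_force: [-0.2, 0.6, 0.3]
width: 87.8
grasp_force: 0.0
```

Request:
play_rows:
  dp:
    - [12,-37,0]
    - [12,-30,0]
    - [0,0,0]
    - [0,0,0]
    - [0,0,0]
  yaw: [0,0,0,0,0]

```text
t: 53.02
ee_pos: [568.4, -78.0, 160.7]
orientation: [-3.141, 0.017, 0.006]
ft_force: [-0.6, 0.3, 0.6]
width: 88.0
grasp_force: 0.0
```

```bash
python3 s9.py
```

```text
53.0667 [568.5 -77.5 161.1] [-0.3  0.1 -0.3]
bare slope n 0.6 lip [  1.7 -50.6   6. ]
red 2818 tilt-err x 0.2 y 0.4 n at lo/hi 20.3 20.6 rect c [ 39.3 105.9] wh [76.6 43.5] yaw 0.2 x 1.1 77.7
green 2815 tilt-err x 0.2 y 0.2 n at lo/hi 20.7 21.0 rect c [40.8  2.9] wh [75.6 43.3] yaw 0.3 x 3.0 78.5
```

Request:
play_rows:
  dp:
    - [4,-7,0]
    - [3.5,-6,-10]
    - [0,0,-25]
    - [0,0,-30]
    - [0,0,-22]
    - [0,0,-12]
    - [0,0,0]
    - [0,0,0]
  yaw: [0,0,0,0,0,0,0,0]

```text
t: 53.73
ee_pos: [577.3, -91.3, 63.3]
orientation: [-3.141, 0.016, 0.002]
ft_force: [-0.2, 0.1, 0.5]
width: 88.0
grasp_force: 0.0
```

Request:
play_rows:
  dp:
    - [0,0,-4]
    - [0,0,-2]
    - [0,0,0]
    - [0,0,0]
  yaw: [0,0,0,0]

```text
t: 54.07
ee_pos: [577.8, -91.5, 58.4]
orientation: [3.141, -0.017, 0.002]
ft_force: [-0.4, -1.1, 0.1]
width: 88.0
grasp_force: 0.0
```

Request:
play_rows:
  dp:
    - [-2,0,-2.5]
    - [0,0,0]
    - [0,0,0]
  yaw: [0,0,0]

```text
t: 54.32
ee_pos: [575.1, -91.5, 55.2]
orientation: [-3.142, 0.017, 0.0]
ft_force: [0.2, -0.0, 0.9]
width: 87.9
grasp_force: 0.0
```

Request:
play_rows:
  dp:
    - [0,0,0]
    - [0,0,0]
    - [0,0,0]
    - [0,0,0]
    - [0,0,0]
    - [0,0,0]
    - [0,0,0]
    - [0,0,0]
  yaw: [0,0,0,0,0,0,0,0]
  gripper: 1

```text
t: 54.98
ee_pos: [575.3, -91.5, 55.1]
orientation: [3.142, -0.016, 0.0]
ft_force: [0.6, -0.2, -0.9]
width: 43.7
grasp_force: 30.0
```

Request:
play_rows:
  dp:
    - [0,0,0]
    - [5,0,10]
    - [5,0,25]
    - [0,10,30]
    - [0,20,30]
    - [0,35,0]
    - [0,38,0]
    - [0,38,0]
  yaw: [0,0,0,0,0,0,0,0]

```text
t: 55.65
ee_pos: [585.9, 50.7, 151.8]
orientation: [-3.141, 0.019, -0.003]
ft_force: [-0.0, 1.1, -1.7]
width: 43.9
grasp_force: 30.0
```

Request:
play_rows:
  dp:
    - [-3,38,0]
    - [-3,38,0]
    - [-3,38,0]
    - [-3,38,0]
    - [-3,38,0]
    - [-3,38,0]
    - [-3,38,0]
    - [-3,38,0]
  yaw: [0,0,0,0,0,0,0,0]

```text
t: 56.32
ee_pos: [561.0, 355.6, 150.9]
orientation: [-3.141, 0.016, -0.0]
ft_force: [0.8, -0.7, -1.4]
width: 43.6
grasp_force: 30.0
```

Request:
play_rows:
  dp:
    - [0,38,-10]
    - [0,5,-25]
    - [0,0,-30]
    - [0,0,-25]
    - [0,0,-15]
    - [0,0,0]
    - [0,0,0]
  yaw: [0,0,0,0,0,0,0]

```text
t: 56.9
ee_pos: [561.3, 396.4, 45.1]
orientation: [3.141, -0.017, -0.002]
ft_force: [-0.2, -1.0, -1.4]
width: 43.8
grasp_force: 30.0
```

Same lowering as the blue: down to a tip height of about 10.

Request:
play_rows:
  dp:
    - [0,0,-6]
    - [0,0,-6]
    - [0,0,-5]
    - [0,0,-4]
    - [0,0,-4]
    - [0,0,0]
  yaw: [0,0,0,0,0,0]

```text
t: 57.4
ee_pos: [566.6, 397.6, 24.1]
orientation: [-3.137, 0.016, -0.015]
ft_force: [6.3, -2.4, 10.0]
width: 43.6
grasp_force: 30.0
```

Request:
play_rows:
  dp:
    - [0,0,-3]
    - [0,0,-3]
    - [0,0,-2]
    - [0,0,-1.5]
    - [0,0,0]
  yaw: [0,0,0,0,0]

```text
t: 57.82
ee_pos: [567.0, 398.0, 15.0]
orientation: [-3.137, 0.017, -0.016]
ft_force: [7.0, -1.4, 11.7]
width: 43.7
grasp_force: 30.0
```

Request:
play_rows:
  dp:
    - [0,0,0]
    - [0,0,0]
    - [0,0,0]
    - [0,0,0]
    - [0,0,0]
    - [0,0,15]
    - [0,0,35]
    - [0,0,35]
  yaw: [0,0,0,0,0,0,0,0]
  gripper: 0

```text
t: 58.48
ee_pos: [560.1, 395.8, 95.7]
orientation: [3.139, -0.016, -0.005]
ft_force: [0.8, 0.3, 1.2]
width: 87.1
grasp_force: 0.0
```

Request:
play_rows:
  dp:
    - [0,0,40]
    - [0,0,15]
    - [0,0,0]
  yaw: [0,0,0]

```text
t: 58.73
ee_pos: [563.9, 398.5, 157.2]
orientation: [-3.136, 0.016, -0.012]
ft_force: [-1.2, 0.9, -0.2]
width: 87.6
grasp_force: 0.0
```

```bash
python3 s6.py; python3 s3.py w14|head -1; python3 s14.py w14.npz 568,395
```

```text
58.7333 [563.9 398.5 157.2] yaw [-0.6 -0.4  0.3] w 87.6 [-1.2  0.9 -0.2]
green [574.2 397.8] [42.5 73.7] -0.6 [319. 185.]
58.8333 [561.4 396.7 151.9] [-3.141e+00  1.600e-02 -2.000e-03] 339.0822750337695 [[-0.0, 0.96, 0.27, 73.41], [1.0, 0.0, -0.0, -1.14], [-0.0, 0.27, -0.96, -163.05], [0.0, 0.0, 0.0, 1.0]]
568,395 3388 tilt [ 0.2 -0. ] z 22.8
```

Request:
play_rows:
  dp:
    - [0,-20,0]
    - [2,-37,0]
    - [2,-37,0]
    - [2,-37,0]
    - [2,-37,0]
    - [2,-37,0]
    - [2,-37,0]
    - [2,-37,0]
  yaw: [0,0,0,0,0,0,0,0]

```text
t: 59.5
ee_pos: [573.7, 115.6, 148.8]
orientation: [3.141, -0.016, -0.006]
ft_force: [0.6, -0.5, 0.3]
width: 87.4
grasp_force: 0.0
```

Request:
play_rows:
  dp:
    - [0,-37,0]
    - [0,-37,0]
    - [0,-30,0]
    - [0,0,0]
    - [0,0,0]
    - [0,0,0]
  yaw: [0,0,0,0,0,0]

```text
t: 60.0
ee_pos: [574.5, 13.9, 149.5]
orientation: [-3.141, 0.017, 0.004]
ft_force: [0.3, 0.1, -0.2]
width: 88.1
grasp_force: 0.0
```

```bash
python3 s9.py
```

```text
60.05 [574.7  14.5 149.8] [0.3 1.1 0.4]
bare slope n 0.47 lip [  1.6 -25.5   6.1]
red 2979 tilt-err x 0.2 y 0.1 n at lo/hi 20.6 21.0 rect c [ 39.9 106.2] wh [76.5 43.3] yaw 0.3 x 1.7 78.0
```

Request:
play_rows:
  dp:
    - [1,-1,0]
    - [1,-1,-20]
    - [0,0,-25]
    - [0,0,-25]
    - [0,0,-15]
    - [0,0,-6]
    - [0,0,0]
    - [0,0,0]
  yaw: [0,0,0,0,0,0,0,0]

```text
t: 60.72
ee_pos: [577.6, 12.2, 59.9]
orientation: [-3.142, 0.015, -0.0]
ft_force: [-0.4, -0.2, -0.5]
width: 87.8
grasp_force: 0.0
```

Request:
play_rows:
  dp:
    - [0,0,-2]
    - [0,0,0]
    - [0,0,0]
  yaw: [0,0,0]

```text
t: 60.97
ee_pos: [578.0, 11.6, 58.5]
orientation: [-3.142, 0.016, -0.003]
ft_force: [0.7, -0.1, 0.4]
width: 88.0
grasp_force: 0.0
```

Request:
play_rows:
  dp:
    - [-1,0,-2.5]
    - [0,0,0]
    - [0,0,0]
  yaw: [0,0,0]

```text
t: 61.22
ee_pos: [576.2, 11.5, 55.2]
orientation: [-3.142, 0.017, 0.0]
ft_force: [-0.1, -0.7, 0.2]
width: 87.9
grasp_force: 0.0
```

Request:
play_rows:
  dp:
    - [0,0,0]
    - [0,0,0]
    - [0,0,0]
    - [0,0,0]
    - [0,0,0]
    - [0,0,0]
    - [0,0,0]
    - [0,0,0]
  yaw: [0,0,0,0,0,0,0,0]
  gripper: 1

```text
t: 61.88
ee_pos: [576.3, 11.5, 55.1]
orientation: [3.142, -0.016, 0.0]
ft_force: [1.0, 0.5, -0.6]
width: 43.7
grasp_force: 30.0
```

Request:
play_rows:
  dp:
    - [0,0,0]
    - [5,0,10]
    - [5,0,25]
    - [0,10,30]
    - [0,20,30]
    - [-5,35,0]
    - [-15,38,0]
    - [-15,38,0]
  yaw: [0,0,0,0,0,0,0,0]

```text
t: 62.55
ee_pos: [552.0, 153.7, 151.8]
orientation: [-3.141, 0.019, -0.004]
ft_force: [0.1, -0.1, -2.0]
width: 43.4
grasp_force: 30.0
```

Request:
play_rows:
  dp:
    - [-15,35,0]
    - [-15,35,0]
    - [-15,35,0]
    - [-15,35,0]
    - [-15,35,0]
    - [-15,35,0]
    - [-15,27,0]
    - [0,0,0]
  yaw: [0,0,0,0,0,0,0,0]

```text
t: 63.22
ee_pos: [444.3, 394.3, 151.0]
orientation: [-3.14, 0.01, -0.001]
ft_force: [0.7, -0.4, -0.5]
width: 43.6
grasp_force: 30.0
```

Request:
play_rows:
  dp:
    - [0,0,-20]
    - [0,0,-30]
    - [0,0,-30]
    - [0,0,-18]
    - [0,0,-8]
    - [0,0,0]
    - [0,0,0]
  yaw: [0,0,0,0,0,0,0]

```text
t: 63.8
ee_pos: [446.9, 389.6, 44.7]
orientation: [-3.141, 0.017, -0.0]
ft_force: [0.9, -0.8, -1.7]
width: 44.0
grasp_force: 30.0
```

Request:
play_rows:
  dp:
    - [0,0,-6]
    - [0,0,-6]
    - [0,0,-5]
    - [0,0,-4]
    - [0,0,-4]
    - [0,0,0]
  yaw: [0,0,0,0,0,0]

```text
t: 64.3
ee_pos: [450.6, 391.1, 21.8]
orientation: [-3.137, 0.016, -0.012]
ft_force: [6.3, -2.1, 9.2]
width: 43.7
grasp_force: 30.0
```

Request:
play_rows:
  dp:
    - [0,0,-3]
    - [0,0,-3]
    - [0,0,-2.5]
    - [0,0,-1.5]
    - [0,0,0]
  yaw: [0,0,0,0,0]

```text
t: 64.72
ee_pos: [450.8, 391.5, 12.1]
orientation: [-3.136, 0.016, -0.013]
ft_force: [7.7, -2.0, 10.2]
width: 44.0
grasp_force: 30.0
```

Request:
play_rows:
  dp:
    - [0,0,0]
    - [0,0,0]
    - [0,0,0]
    - [0,0,0]
    - [0,0,0]
    - [0,0,15]
    - [0,0,35]
    - [0,0,40]
  yaw: [0,0,0,0,0,0,0,0]
  gripper: 0

```text
t: 65.38
ee_pos: [444.5, 388.2, 97.7]
orientation: [3.138, -0.016, -0.007]
ft_force: [-0.6, -0.2, 0.1]
width: 87.2
grasp_force: 0.0
```

Request:
play_rows:
  dp:
    - [-10,-15,40]
    - [-10,-20,40]
    - [0,-15,40]
    - [0,0,20]
    - [0,0,0]
    - [0,0,0]
  yaw: [0,0,0,0,0,0]

```text
t: 65.88
ee_pos: [428.1, 342.8, 233.6]
orientation: [-3.14, 0.017, -0.003]
ft_force: [0.1, 0.4, -0.4]
width: 87.8
grasp_force: 0.0
```

```bash
python3 s6.py; python3 s3.py w15|head -1; python3 s14.py w15.npz 455,390 467,269 574,398
python3 - <<'E'
from h import *
im=viewer.get_image("scene"); save(im,"scene1.png")
for n in ["scanner","stapler","mug","cardbox"]:
    r=models.landmark_of(im,n)[:2]; print(n,[(np.round(x["location"]).tolist(),round(x["conf"],2)) for x in r])
E
```

```text
65.8833 [428.1 342.8 233.6] yaw [-0.6 -0.1  0.1] w 87.8 [ 0.1  0.4 -0.4]
red [459.4 390.9] [43.3 73.5] -0.7 [274. 153.]
green [569.  397.2] [43.8 67.8] -0.6 [264.  47.]
blue [468.3 270.3] [43.5 73.5] -0.6 [382. 144.]
65.9833 [427.  342.1 231.2] [ 3.14e+00 -1.60e-02 -3.00e-03] 339.0822750337695 [[-0.0, 0.96, 0.27, 73.41], [1.0, 0.0, -0.0, -1.14], [-0.0, 0.27, -0.96, -163.05], [0.0, 0.0, 0.0, 1.0]]
455,390 2325 tilt [ 0.2 -0. ] z 24.1
467,269 2531 tilt [ 0.2 -0.1] z 24.3
574,398 2526 tilt [ 0.3 -0.2] z 24.1
scanner [([285.0, 151.0], 0.66), ([320.0, 137.0], 0.63)]
stapler [([223.0, 171.0], 0.7)]
mug [([243.0, 247.0], 0.63)]
cardbox [([281.0, 309.0], 0.63)]
```

View pics/scene1.png

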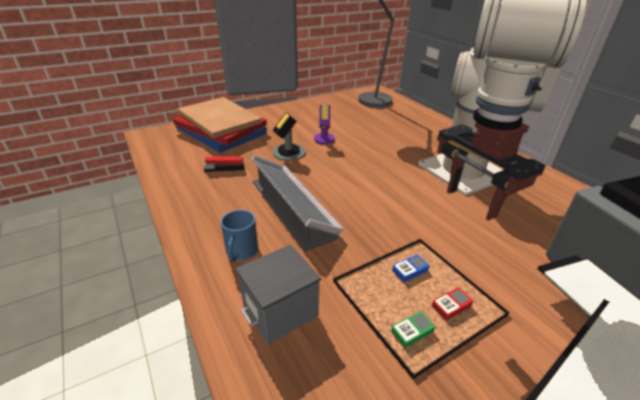

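```bash
python3 -c "
from h import *
print(ticket.close_job())"
```

```text
the job is handed in; nothing more can be done
None
```

I handed the job in after about 66 s of robot time; I got no verdict back. Red, green and blue (yellow was absent) were seated on the stand and the scanner was held over each for over a second in that order. I have no direct confirmation of the reads. The scanner is back upright on its pad, the three cartridges lie flat, face up in the tray, and the stapler, mug and card box look unmoved.

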